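Sort look-alike solid and hollow risers out of the pinned rack

TASK

The rack holds look-alike square steel risers with capped ends, some solid bar and some hollow tube: draw the red lock pin out of its bore and park it upright in the notch at the front end of its slot, and then push the yellow keeper bar all the way back to its stop. Lift each riser to feel by its weight which kind it is, and put every hollow one into the red tray and every solid one into the blue tray in front of the rack, on the tray's floor and not on top of one another. When the rack is empty pull the keeper bar fully home again, leaving the pin in its notch; leave the tape roll and the grease tin where they are.

Things in the scene. Friction and masses are not known exactly. Their poses are not given: they have to be found in the camera images.
- rack: aluminium rack fixed to the table; origin at the centre of its underside, z up, -x its front (towards the robot), y along the row. Risers stand in one row at x = 0 at up to six places y = -100, -60, -20, 20, 60, 100 mm, on an 8 mm base plate between two ribs 4 mm high at x = +-21 mm. Guide rails 22 mm high run back at y = +-125 mm to x = 112 mm. The pin bracket is at its -y end
- pin_bore (a point): the lock pin's bore at the rack's -y end (x = 0, y = -152 mm in the rack frame), at the top of the bracket plate, 52 mm above the table; the plate is 8 mm thick. From the bore a slot 14 mm wide runs straight forward (rack -x) 35 mm to the notch. Below the plate the pin passes through a hole in the keeper bar's foot
- pin_notch (a point): the parking notch at the front end of the slot, 35 mm in front of the bore (rack x = -35, y = -152 mm); this point is at the top of the pad on which the drawn pin's tip stands, 40 mm above the table. A rib 5.5 mm higher than the pad, 10 mm behind this point (towards the bore), keeps the pin in
- lock_pin: lock pin, 60 g, upright: red knob 22 mm across (z = 4 to 36 mm) on a steel collar 26 mm across, 4 mm thick; below it a shaft 10 mm across, 30 mm long. Origin at the centre of the collar's underside, z up towards the knob. In the bore the origin is 52 mm above the table, parked 70 mm. Raised by 24 mm or more its tip clears keeper and rib, and the shaft still runs in the slot
- keeper (a joint): travel of the yellow keeper bar along rack +x (m): 0 = forward, home, the bar covers the risers so that none can be lifted; 0.07 = fully back at its stop, the row is free. The pin in its bore holds it at 0. Stays where left, friction about 2 N. The bar lies 71 to 79 mm above the table, 22 mm wide, with a leg at each end (rack y = +-125 mm)
- keeper_handle (a point): the middle of the upright black handle knob of the keeper bar, 22 mm in diameter, from 48 to 80 mm above the table, at the rack's +y end (y = 168 mm, x = -30 mm when the bar is home); moves with the bar
- red_tray: bright red open tray, loose, 110 x 150 x 40 mm (x by y by height), inside about 80 x 118 mm at the floor, floor 5 to 9 mm thick, 0.22 kg, standing in front of the rack; origin at the centre of its underside, y along its long side. For the hollow risers
- blue_tray: blue open tray, loose, 110 x 150 x 40 mm (x by y by height), inside about 100 x 140 mm at the floor, floor 5 to 9 mm thick, 0.22 kg, standing in front of the rack; origin at the centre of its underside, y along its long side. For the solid risers
- tape_roll: roll of green tape lying flat, 80 mm across, 19 mm high; a bystander; origin at the centre of its underside
- grease_tin: white tin with a green lid, 63 mm across, 35 mm high; a bystander; origin at the centre of its underside
- riser_1: look-alike riser, square steel bar 30 x 30 x 60 mm with black caps on both ends that hide whether it is hollow tube (about 0.12 kg) or solid bar (about 0.42 kg), each +-10 %; name and place tell nothing. Origin in its middle, z along the 60 mm. At the start it stands in the rack's row, middle 38 mm above the table, sides along the rack's x and y. None if absent
- riser_2: look-alike riser, square steel bar 30 x 30 x 60 mm with black caps on both ends that hide whether it is hollow tube (about 0.12 kg) or solid bar (about 0.42 kg), each +-10 %; name and place tell nothing. Origin in its middle, z along the 60 mm. At the start it stands in the rack's row, middle 38 mm above the table, sides along the rack's x and y. None if absent
- riser_3: look-alike riser, square steel bar 30 x 30 x 60 mm with black caps on both ends that hide whether it is hollow tube (about 0.12 kg) or solid bar (about 0.42 kg), each +-10 %; name and place tell nothing. Origin in its middle, z along the 60 mm. At the start it stands in the rack's row, middle 38 mm above the table, sides along the rack's x and y. None if absent
- riser_4: look-alike riser, square steel bar 30 x 30 x 60 mm with black caps on both ends that hide whether it is hollow tube (about 0.12 kg) or solid bar (about 0.42 kg), each +-10 %; name and place tell nothing. Origin in its middle, z along the 60 mm. At the start it stands in the rack's row, middle 38 mm above the table, sides along the rack's x and y. None if absent
- riser_5: look-alike riser, square steel bar 30 x 30 x 60 mm with black caps on both ends that hide whether it is hollow tube (about 0.12 kg) or solid bar (about 0.42 kg), each +-10 %; name and place tell nothing. Origin in its middle, z along the 60 mm. At the start it stands in the rack's row, middle 38 mm above the table, sides along the rack's x and y. None if absent
- riser_6: look-alike riser, square steel bar 30 x 30 x 60 mm with black caps on both ends that hide whether it is hollow tube (about 0.12 kg) or solid bar (about 0.42 kg), each +-10 %; name and place tell nothing. Origin in its middle, z along the 60 mm. At the start it stands in the rack's row, middle 38 mm above the table, sides along the rack's x and y. None if absent

How it is judged:
By the outcome, as a careful person would: the job done as asked, in the order asked, and still so for the second after the job is handed in, with the robot touching nothing.
Of riser_1, riser_2, riser_3, riser_4, riser_5, riser_6 only 4 to 6 are there at a start; the rules pass over those that are not, and their reading is None.
At some moment in a run one of red_tray, blue_tray may be knocked a few centimetres aside while the robot is not near it.
Once in a run the grip may slacken for a moment while it holds something.
It also fails if it takes over 210 s, if anything falls off the work surface, if the arm or the gripper's body presses on something with over 40 N, if the wrist force passes 120 N, or if a joint passes its speed limit or range.

ROBOT

A 6-joint arm with a two-finger parallel gripper is mounted at the origin on a cart in front of the work surface, level with it; the furniture and walls round the work are solid. World frame = base frame: x ahead of the robot, y to its left, z up, the work surface at z = 0. Lengths are in m, angles in rad, forces in N, time in s.
With the tool pointing down it reaches from about 0.3 to 0.775 m from the base axis. Payload 14.6 kg.
Tool frame: the origin (TCP) lies at the very end of the fingers, on their centre line; the grasp point (between the pads) lies 19 mm behind it; z points along the fingers, x is the direction in which the jaws open and shut, and the axes are right-handed (so a half turn about z gives the same grasp; the last joint's range is limited). The gripper opens to 94 mm and grips with 3 to 60 N. Pads are 16 mm wide; open, the fingers measure 119 mm over their backs; the gripper's body (75 mm by 177 mm) begins 78 mm behind the grasp point.
Start: joints at [-1.189, 0.3, 1.521, -0, 1.321, -0.067], TCP at [0.239, -0.496, 0.205] pointing down, gripper open.
Joint ranges: [-3.03, 3.03], [-0.79, 2.21], [0.23, 2.52], [-1.04, 4.18], [0, 3.07], [-2.55, 2.55]. Speed limits (rad/s): [2.22, 2.22, 2.57, 3.14, 3.14, 3.14].

INTERFACE

Orientations are given as [roll, pitch, yaw] about the fixed x, y, z axes, in that order (R = Rz(yaw) Ry(pitch) Rx(roll)).
In Python, from station import ctrl gives the robot as it stands.
- The arm moves only by the shell command python3 -m inch 'ROWS' [FORCE]. ROWS is JSON, one flat list of numbers, 7 for each row, row after row: the shift along the tool's x, y, z in cm, then the turn, a rotation vector about the tool's x, y, z in rad, then the opening, from 0 (shut) to 1 (fully open). In form: [tx, ty, tz, wx, wy, wz, claw, tx, ty, tz, wx, wy, wz, claw, ...]. A call has 1 to 20 rows; each row shifts and turns the commanded pose from where the row before left it, along the tool's axes as they then stand; what a row does not reach is not made up. A row lasts 1/8 s, in which the tool goes at most 62.5 mm and 10.7 degrees, less where a joint would pass 70% of its speed; a pose out of reach is approached as far as the arm can. A call is refused whole if a number of a shift passes 6.25 or a number of a turn 0.188, either way. A call with a gripper value outside its range is refused whole. The fingers move at their own pace and stop on an object; FORCE is the grip in N (left out, the last holds). Time passes only in rows, so rows that do not move let the fingers close. It gives the time, the measured TCP pose, the force and the opening at its end, in the units of the state.
- ctrl.get_obs(): the state, without advancing time (a new reading comes with each control period).
- ctrl.camera(name): name is "scene" or "top"; returns (picture, depth): 480x640x3 uint8, red, green, blue; 480x640 float32, m along the optical axis (not along the pixel's ray), 0 where there is no reading.
- ctrl.camera_params(name): a dict with "vertical_fov" (degrees; the focal length in pixels is half the picture's height over the tangent of half this angle, whatever the lens; pixels are square), "cx", "cy" (the principal point, pixels), "camera_from_world" (4x4, takes a point from world to camera coordinates). Camera axes: x right, y down, z forward; pixel columns grow to the right and rows downward; lengths in m; the calibration is good to about 2 mm. A picture is of the moment at which its call begins. camera_params takes no time and is no camera call.
- ctrl.hand_in(): hands the job in, once; it reports no verdict.
Trained networks look in the newest picture that a camera, given by its name, has taken for a name from the list of things; names that differ only in an ending like _2 or _b are one class to them, and where a whole thing is asked for, a point or a joint stands for the part that bears it (a point fixed in the world has none). Each returns a list of dicts, best first, with "score" (0 to 1); they miss things now and then, are a little off and sometimes report something else, mostly with a low value. They report only what shows in the picture. A call takes as long as a camera call.
- ctrl.spot_in(camera, label): "bbox" ([centre column, centre row, width, height] in pixels, round what is visible of it).
- ctrl.place_of(camera, label): "centre" ([column, row] in pixels: a listed point, or the origin of a listed thing).
The state is a dict: "time_s": time; "qpos": joint angles; "joint_vel": joint speeds; "tau": joint torques, N m; "ee_pos": TCP position; "eef_rot": TCP orientation; "force": force on the tool from outside, world axes, zero at the start; "moment": the same for the moment, N m; "grip_width": finger opening in m.
Only numpy, scipy, OpenCV 4.12 (cv2) and the standard library are available. Lean on these libraries where they do the work, as an engineer would, in place of code of your own. Each camera call takes 0.05 s, during which the arm holds its last target. There are 200 camera calls.

## Working session

There is one attempt and no reset: what is moved stays moved. The work goes in short steps, Python scripts to look and compute and a shell command to move; the robot and the scene stay as the last step left them, time stands still between calls to the robot, and variables do not carry over. Pictures are saved under pics/ and viewed, about 12 in all and at most 16, crops included, and the job is handed in when it is done.

```bash
mkdir -p pics; ls; cat > h.py <<'E'
import numpy as np, cv2
from station import ctrl
def pic(cam,name,crop=None,scale=1):
    im,d=ctrl.camera(cam)
    o=im[:,:,::-1]
    if crop: o=o[crop[1]:crop[3],crop[0]:crop[2]]
    if scale!=1:o=cv2.resize(o,None,fx=scale,fy=scale,interpolation=cv2.INTER_CUBIC)
    cv2.imwrite('pics/'+name+'.png',o); return im,d
def K(cam):
    p=ctrl.camera_params(cam); f=240/np.tan(np.radians(p['vertical_fov'])/2)
    return f,p['cx'],p['cy'],np.array(p['camera_from_world'])
def atz(cam,uv,z):
    "world point on pixel ray at height z"
    f,cx,cy,T=K(cam); R=T[:3,:3]; c=-R.T@T[:3,3]
    r=R.T@np.array([(uv[0]-cx)/f,(uv[1]-cy)/f,1]); return c+r*(z-c[2])/r[2]
def cloud(cam,d):
    f,cx,cy,T=K(cam); v,u=np.mgrid[:480,:640]
    P=np.stack([(u-cx)/f*d,(v-cy)/f*d,d],-1)
    W=(P-T[:3,3])@T[:3,:3]; W[d==0]=np.nan; return W
def proj(cam,p):
    f,cx,cy,T=K(cam); q=T[:3,:3]@np.asarray(p)+T[:3,3]; return np.array([f*q[0]/q[2]+cx,f*q[1]/q[2]+cy])
E
python3 - <<'E'
from h import *
for c in('top','scene'):
    pic(c,c+'0')
    f,cx,cy,T=K(c); print(c,f,cx,cy,-T[:3,:3].T@T[:3,3], T[:3,:3].round(2).tolist())
Z=dict(rack=0,pin_bore=.052,pin_notch=.04,lock_pin=.052,keeper_handle=.064,red_tray=0,blue_tray=0,tape_roll=0,grease_tin=0,riser_1=.038)
for c in('top','scene'):
  for n,z in Z.items():
    for r in ctrl.place_of(c,n)[:7]:
        if r['score']>.3: print(c,n,round(r['score'],2),np.round(r['centre'],1),atz(c,r['centre'],z).round(4)[:2])
o=ctrl.get_obs(); print(o)
E
```

```text
pics
top 549.5590405923521 328.1621731651583 245.83674089399224 [-0.11721659  0.17690741  1.41299589] [[-0.3, -0.95, -0.01], [-0.85, 0.27, -0.44], [0.42, -0.12, -0.9]]
scene 435.0671861098298 329.684355740084 242.4031861041536 [0.06340755 0.48248385 0.75595073] [[-0.71, -0.7, 0.01], [-0.5, 0.5, -0.71], [0.49, -0.51, -0.71]]
top rack 0.85 [279.5 242.7] [0.6026 0.1119]
top pin_bore 0.88 [327.9 222.9] [ 0.5947 -0.0321]
top pin_bore 0.57 [245.7 245.3] [0.5968 0.2056]
top pin_notch 0.63 [335.3 238.2] [ 0.5481 -0.0391]
top lock_pin 0.61 [331.3 221.3] [ 0.5966 -0.0428]
top keeper_handle 0.6 [217.2 256.6] [0.5809 0.2873]
top red_tray 0.65 [292.2 290.5] [0.4496 0.1173]
top tape_roll 0.64 [442.2 213.1] [ 0.5504 -0.3705]
top grease_tin 0.88 [194.  294.8] [0.5196 0.3784]
top riser_1 0.69 [254.2 244.6] [0.5991 0.1827]
top riser_1 0.51 [288.8 240.3] [0.5825 0.0868]
top riser_1 0.49 [269.4 239.8] [0.6006 0.1383]
scene rack 0.77 [273.3 280.2] [0.5917 0.1124]
scene pin_bore 0.65 [323.2 231. ] [ 0.5877 -0.0426]
scene pin_bore 0.52 [265.9 271.3] [0.5855 0.133 ]
scene pin_bore 0.32 [315.2 322.5] [0.4169
[... 575 characters left out ...]
cene riser_1 0.66 [277.2 263.9] [0.595  0.0944]
{'time_s': 1.1, 'qpos': array([-1.18857956e+00,  2.99878733e-01,  1.52098571e+00, -1.68914867e-05,
        1.32068911e+00, -6.65589672e-02]), 'joint_vel': array([-0.00118855, -0.00060988, -0.00031033, -0.00132543,  0.00044689,
        0.00105447]), 'tau': array([ 3.38797727e-04, -5.31669688e+01, -3.52918017e+01,  7.08795176e-02,
        2.13306182e-02,  3.88125500e-05]), 'ee_pos': array([ 0.23863794, -0.49553107,  0.2054633 ]), 'eef_rot': array([ 3.14157372e+00, -3.79166979e-05, -1.12201641e+00]), 'force': array([-0.67829458,  0.36925139,  0.02874546]), 'moment': array([-0.00041114, -0.01134743, -0.01576528]), 'grip_width': 0.09396458021502473}
```

View pics/top0.png

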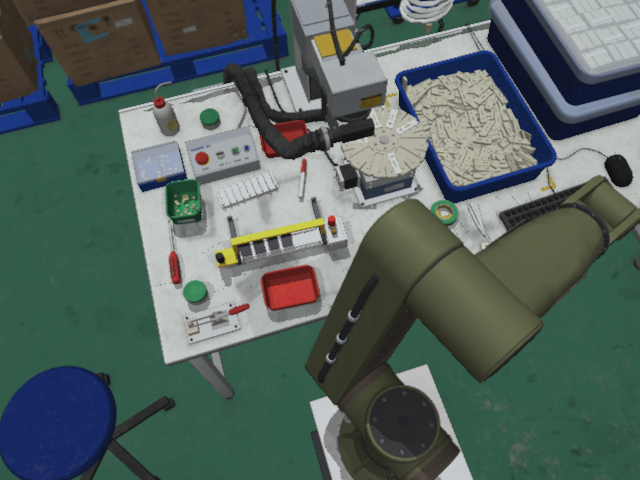

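View pics/scene0.png

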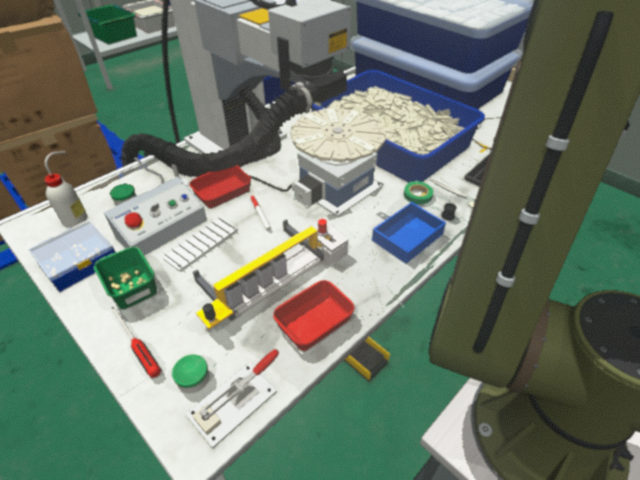

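```bash
python3 - <<'E'
from h import *
for c,cr in(('top',(190,170,380,330)),('scene',(170,180,460,380))):
    im,d=pic(c,c+'1',cr,800/(cr[2]-cr[0]) if c=='top' else 2.75)
    W=cloud(c,d); hsv=cv2.cvtColor(im,cv2.COLOR_RGB2HSV)
    H,S,V=hsv[...,0].astype(int),hsv[...,1],hsv[...,2]
    def mask(lo,hi): return ((H>=lo)&(H<=hi) if lo<=hi else (H>=lo)|(H<=hi))&(S>120)&(V>70)
    roi=(W[...,0]>.3)&(W[...,0]<.8)&(W[...,1]>-.35)&(W[...,1]<.35)
    m=mask(20,35)&roi&(W[...,2]>.065)&(W[...,2]<.095)
    P=W[m]; print(c,'yellow',m.sum(),P.min(0),P.max(0),np.median(P[:,2]))
    r=cv2.minAreaRect((P[:,:2]*1000).astype(np.float32)); print(r)
    m=mask(170,8)&roi&(W[...,2]>.05)&(W[...,0]>.52); P=W[m]; print('pin',m.sum(),P.mean(0),P.min(0),P.max(0))
    m=mask(170,8)&roi&(W[...,0]<.54)&(W[...,2]>.03)&(W[...,2]<.06);P=W[m]; print('red',m.sum(),cv2.minAreaRect((P[:,:2]*1000).astype(np.float32)),np.median(P[:,2]))
    m=mask(100,118)&roi&(W[...,1]<-.05)&(W[...,2]>.03)&(W[...,2]<.06);P=W[m]
    if len(P): print('blue',m.sum(),cv2.minAreaRect((P[:,:2]*1000).astype(np.float32)),np.median(P[:,2]))
    m=(V<50)&roi&(abs(W[...,1]-.283)<.03)&(abs(W[...,0]-.577)<.03)&(W[...,2]>.07);P=W[m]; print('knob',m.sum(),P.mean(0) if len(P) else 0)
E
```

```text
top yellow 694 [ 0.57001834 -0.0175387   0.065569  ] [0.6170363  0.28087891 0.08619667] 0.07802635735443372
((597.32958984375, 131.79507446289062), (45.55656051635742, 298.8287353515625), 1.8678661584854126)
pin 73 [ 0.60689055 -0.02964129  0.12257843] [ 0.57733732 -0.0477637   0.06054346] [0.79555157 0.02546523 0.36612958]
red 462 ((452.0634765625, 169.6365509033203), (241.77999877929688, 112.4888687133789), 83.892333984375) 0.039443712243682
knob 20 [0.56836568 0.28147737 0.0767636 ]
scene yellow 1069 [ 0.56423683 -0.01490733  0.06518841] [0.61444952 0.29421539 0.08186177] 0.07775956407586349
((595.9090576171875, 140.53286743164062), (47.70625305175781, 309.3197326660156), 3.2325551509857178)
pin 87 [ 0.59153547 -0.02965706  0.08435336] [ 0.57562109 -0.04635613  0.06111199] [0.79808737 0.06203171 0.20256795]
red 941 ((451.40618896484375, 171.3721160888672), (240.38905334472656, 108.82830810546875), 83.65758514404297) 0.03878405958348746
blue 527 ((462.6061096191406, -214.21835327148438), (151.84408569335938, 110.09552001953125), 87.95892333984375) 0.037090120495106786
knob 0 0
```

View pics/scene1.png

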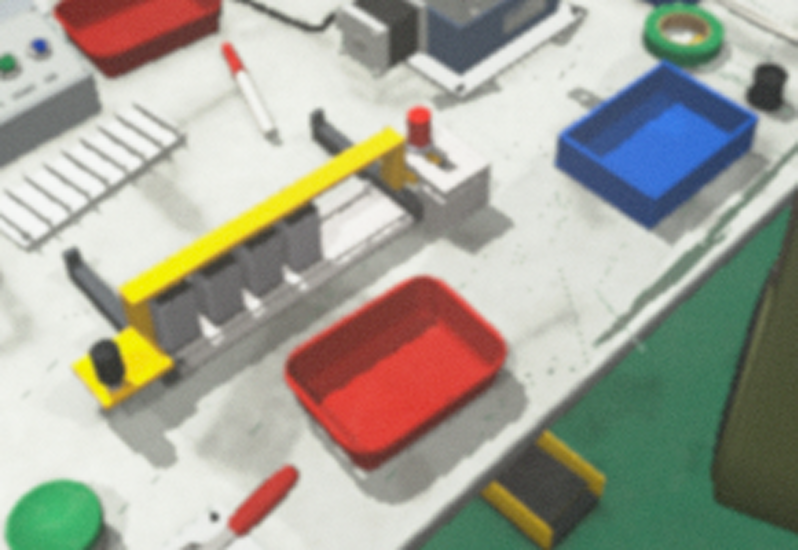

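```bash
cat > fit.py <<'E'
from h import *
def mk(im,lo,hi,s=120,v=70):
    h=cv2.cvtColor(im,cv2.COLOR_RGB2HSV);H,S,V=h[...,0],h[...,1],h[...,2]
    return ((H>=lo)&(H<=hi) if lo<=hi else (H>=lo)|(H<=hi))&(S>s)&(V>v)
def box(W,lo,hi): return ((W>np.array(lo))&(W<np.array(hi))).all(-1)
def rect(P):
    r=cv2.minAreaRect((P[:,:2]*1000).astype(np.float32)); return [np.round(x,1) for x in r]
def clean(m,W,n=5):
    k,l,s,_=cv2.connectedComponentsWithStats(m.astype(np.uint8)); 
    return (l==1+np.argmax(s[1:,4])) if k>1 else m
def trays(c,im,W):
    for n,a in(('red',mk(im,170,8)),('blue',mk(im,100,118))):
        m=clean(a&box(W,[.33,-.35,-.01],[.545,.3,.05]),W); P=W[m]
        if len(P)>50:
            R=P[(P[:,2]>.03)]; print(c,n,m.sum(),'rim',rect(R),'all',rect(P))
E
python3 - <<'E'
from fit import *
for c in('top','scene'):
    im,d=ctrl.camera(c); W=cloud(c,d); trays(c,im,W)
    P=W[mk(im,20,35)&box(W,[.55,0,.07],[.63,.24,.088])]
    b=np.polyfit(P[:,1],P[:,0],1); print(c,'bar yaw',-np.degrees(np.arctan(b[0])),'x at .11',np.polyval(b,.11), 'edges', [np.round(np.percentile(P[:,0]-np.polyval(b,P[:,1]),q),4) for q in(2,98)])
    Y=W[mk(im,20,35)&box(W,[.55,-.1,.072],[.63,.25,.088])]; print(' bar y min',np.percentile(Y[:,1],[1,3]))
    m=clean(mk(im,170,8)&box(W,[.56,-.06,.05],[.63,0,.11]),W);P=W[m]; print(' pin',m.sum(),np.median(P,0),P.min(0),P.max(0))
    v,u=np.nonzero(m); 
    T=P[P[:,2]>.083]; print(' pintop',len(T),T.mean(0))
    print(' pin px',u.min(),u.max(),v.min(),v.max())
    for x in ((.59,-.04,.088),(.59,-.04,.056)): print(proj(c,x))
E
```

```text
top red 1964 rim [array([447.7, 122.5]), array([147.7, 109.8]), np.float64(85.2)] all [array([447.8, 122.5]), array([147.7, 110.2]), np.float64(85.2)]
top bar yaw -3.0499609659117946 x at .11 0.597851659580989 edges [np.float64(-0.0099), np.float64(0.0113)]
 bar y min [-0.01486777 -0.00980795]
 pin 61 [ 0.58176147 -0.0388023   0.08378934] [ 0.57438079 -0.04826728  0.05846701] [ 0.59912359 -0.03075937  0.09346702]
 pintop 33 [ 0.5859107  -0.03966339  0.087435  ]
 pin px 328 334 216 225
[331.00002618 217.29602785]
[331.06082303 222.8547717 ]
scene red 3308 rim [array([446.2, 125.5]), array([148.8, 109.8]), np.float64(84.1)] all [array([446.2, 125.5]), array([148.8, 109.8]), np.float64(84.1)]
scene blue 2227 rim [array([ 462.6, -213.6]), array([153.2, 110.5]), np.float64(87.8)] all [array([ 464.4, -236.4]), array([122., 209.]), np.float64(5.8)]
scene bar yaw -2.8878415610595507 x at .11 0.5958283569336716 edges [np.float64(-0.0089), np.float64(0.0113)]
 bar y min [-0.01079998 -0.0049259 ]
 pin 81 [ 0.58224529 -0.03283096  0.08372027] [ 0.57545802 -0.04540049  0.0623719 ] [ 0.59389181 -0.02717714  0.08964195]
 pintop 42 [ 0.5851502  -0.03590496  0.08630995]
 pin px 319 325 219 232
[321.72763157 219.65760749]
[321.73652538 229.82146597]
```

```bash
python3 - <<'E'
from fit import *
for c in('top','scene'):
    im,d=ctrl.camera(c); W=cloud(c,d)
    print(c); 
    for x in np.arange(.3,.85,.05):
        r=[]
        for y in np.arange(-.55,.45,.05):
            m=box(W,[x,y,-.05],[x+.05,y+.05,1]); r.append(int(1000*np.percentile(W[m][:,2],98)) if m.sum()>5 else -1)
        print(round(x,2),r)
E
```

```text
top
0.3 [-1, -1, -1, -1, -1, -1, -1, -1, -1, -1, -1, -1, -1, -1, -1, -1, -1, -1, -1, -1]
0.35 [-1, -1, -1, -1, -1, -1, -1, -1, -1, -1, -1, 6, 41, 42, 38, 5, 14, 13, 13, 12]
0.4 [21, 8, 7, 21, -1, -1, -1, -1, -1, -1, 5, 37, 41, 13, 42, 55, 56, 45, 47, 38]
0.45 [21, 10, 7, 7, -1, -1, -1, -1, -1, 5, 5, 40, 41, 39, 42, 5, 13, 30, 37, 13]
0.5 [10, 112, 109, 23, 24, -1, -1, -1, 6, 54, 54, 6, 6, 40, 41, 5, 5, 38, 40, 5]
0.55 [114, 114, 114, 115, 22, -1, -1, 5, 5, 56, 89, 82, 81, 82, 80, 78, 81, 6, 7, 28]
0.6 [83, 85, 84, 114, 176, 179, 181, 374, 376, 378, 384, 362, 81, 82, 82, 83, 40, 5, 22, 31]
0.65 [86, 88, 84, 116, 644, 643, 180, 490, 490, 491, 388, 363, 8, 6, 6, 25, 6, 6, 6, 21]
0.7 [81, 84, 80, 176, 633, 641, 603, 491, 494, 491, 7, 298, 275, 5, 6, 34, 5, 58, 56, 19]
0.75 [84, 83, 82, 178, 181, 604, 589, 491, 494, 490, 19, 257, 246, 21, 19, 20, 58, 58, 60, 9]
0.8 [87, 88, 83, 116, 179, 180, 432, 464, 475, 446, 18, 218, 214, 22, 23, 21, 58, 39, 60, 5]
scene
0.3 [-1, -1, -1, -1, -1, -1, -1, -1, -1, -1, -1, -1, -1, -1, -1, -1, -1, -1, -1, -1]
0.35 [-1, -1, -1, 2, 2, 1, 2, 1, 2, 1, 2, 1, 39, 39, 39, 1, 11, 11, 11, 11]
0.4 [14, 6, 4, 33, 33, 40, 39, 39, 39, 2, 1, 1, 39, 17, 40, 54, 55, 44, 44, 46]
0.45 [18, 9, 7, 28, 29, 39, 7, 6, 39, 2, 1, 37, 40, 39, 40, 1, 11, 11, 35, 11]
0.5 [104, 103, 109, 19, 20, 39, 40, 40, 38, 51, 52, 2, 1, 40, 40, 2, 2, 35, 36, 33]
0.55 [112, 112, 112, 112, 19, 2, 2, 2, 2, 54, 87, 79, 79, 79, 79, 78, 79, 2, 1, 26]
0.6 [80, 84, 84, 112, 175, 176, 177, 373, 374, 374, 384, 362, 80, 80, 80, 79, 38, 2, 1, 27]
0.65 [83, 86, 81, 111, 176, 176, 177, 488, 489, 489, 388, 363, 288, 2, 1, 23, 1, 1, 1, 19]
0.7 [78, 81, 77, 175, 177, 181, 182, 489, 494, 489, 2, 299, 277, 2, 1, 32, 1, 57, 56, 17]
0.75 [81, 81, -1, 175, 177, 178, 179, 177, 490, 487, 15, 15, 246, 19, 20, 19, 56, 58, 58, 15]
0.8 [88, 89, -1, -1, 178, 177, 178, 462, 474, 444, 17, 3, 212, 20, 20, 20, 57, 51, 58, 1]
```

```bash
python3 - <<'E'
from fit import *
Ws=[]
for c in('top','scene'):
    im,d=ctrl.camera(c); Ws.append(cloud(c,d).reshape(-1,3))
W=np.vstack(Ws); W=W[box(W,[.5,-.3,.1],[.8,.2,.7])]
for y in np.arange(-.3,.12,.03):
    s=[]
    for z in (.1,.15,.2,.25,.3,.35,.4,.45):
        P=W[box(W,[.5,y,z],[.8,y+.03,z+.05])]; s.append(int(1000*np.percentile(P[:,0],3)) if len(P)>3 else 0)
    print(round(y,2),s)
E
python3 - <<'E'
from h import *
pic('scene','scene2',(230,0,480,260),2.4)
E
```

```text
-0.3 [654, 624, 0, 0, 0, 0, 0, 0]
-0.27 [655, 614, 0, 0, 0, 0, 0, 0]
-0.24 [655, 613, 0, 0, 0, 0, 0, 0]
-0.21 [655, 620, 0, 0, 0, 0, 665, 666]
-0.18 [656, 631, 0, 0, 638, 639, 664, 666]
-0.15 [0, 657, 0, 0, 638, 638, 664, 666]
-0.12 [0, 699, 0, 0, 639, 639, 666, 666]
-0.09 [0, 0, 0, 0, 638, 639, 666, 666]
-0.06 [0, 0, 0, 0, 628, 626, 704, 0]
-0.03 [0, 0, 0, 0, 633, 631, 0, 0]
-0.0 [0, 0, 710, 667, 643, 644, 0, 0]
0.03 [0, 767, 711, 672, 658, 0, 0, 0]
0.06 [0, 769, 732, 715, 0, 0, 0, 0]
0.09 [0, 0, 0, 0, 0, 0, 0, 0]
```

View pics/scene2.png

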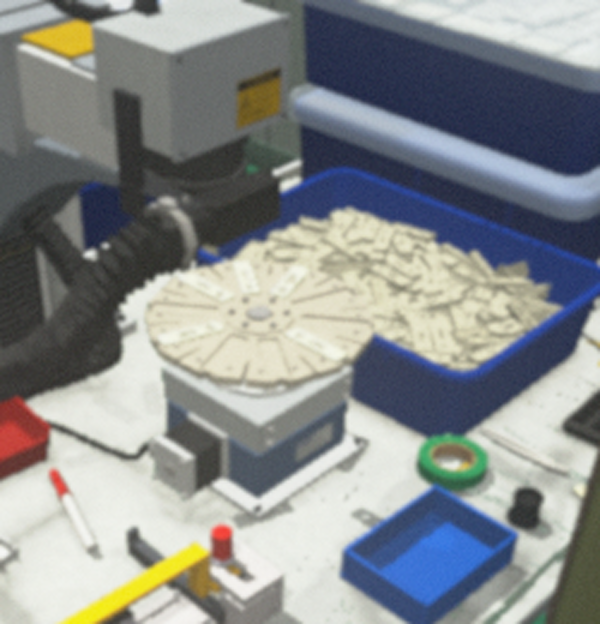

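```bash
python3 -m inch '[0,0,-2,0,0,-0.178,1, 0,0,-2,0,0,-0.178,1, 0,0,-1,0,0,-0.178,1, 0,0,0,0,0,-0.178,1, 0,0,0,0,0,-0.178,1, 0,0,0,0,0,-0.178,1, 1.87,-4.66,0,0,0,0,1, 1.87,-4.66,0,0,0,0,1, 1.87,-4.66,0,0,0,0,1, 1.87,-4.66,0,0,0,0,1, 1.87,-4.66,0,0,0,0,1, 1.87,-4.66,0,0,0,0,1, 1.87,-4.66,0,0,0,0,1, 1.87,-4.66,0,0,0,0,1, 1.87,-4.66,0,0,0,0,1, 1.87,-4.66,0,0,0,0,1]' 60
python3 - <<'E'
from fit import *
o=ctrl.get_obs(); print(o['ee_pos'],o['eef_rot'],o['qpos'].round(3))
im,d=pic('scene','scene3'); W=cloud('scene',d)
P=W.reshape(-1,3); P=P[box(P,[.25,-.25,.2],[.62,.15,.9])]
for z in np.arange(.2,.9,.04):
    q=P[(P[:,2]>z)&(P[:,2]<z+.04)]
    if len(q)>5: print(round(z,2),len(q),np.percentile(q[:,:2],[1,99],axis=0).round(3).tolist())
E
```

```text
time_s: 3.55
ee_pos: [0.451, -0.0387, 0.2557]
eef_rot: [3.142, -0.001, -0.054]
force: [0.5, 0.0, 0.3]
grip_width: 0.0937
[ 0.45099286 -0.03868551  0.25566691] [ 3.14150075e+00 -5.75097002e-04 -5.40124305e-02] [-0.166  0.042  1.706 -0.     1.394 -0.112]
0.24 200 [[0.391, -0.047], [0.508, -0.024]]
0.28 419 [[0.39, -0.047], [0.509, -0.024]]
0.32 394 [[0.369, -0.062], [0.526, 0.0]]
0.36 2811 [[0.361, -0.067], [0.536, 0.001]]
0.4 983 [[0.408, -0.061], [0.467, -0.002]]
0.44 1215 [[0.409, -0.066], [0.477, 0.0]]
0.48 1512 [[0.3, -0.011], [0.488, 0.034]]
0.52 4700 [[0.253, -0.071], [0.488, 0.058]]
0.56 4891 [[0.252, -0.079], [0.46, 0.062]]
0.6 1599 [[0.251, -0.01], [0.35, 0.062]]
```

View pics/scene3.png

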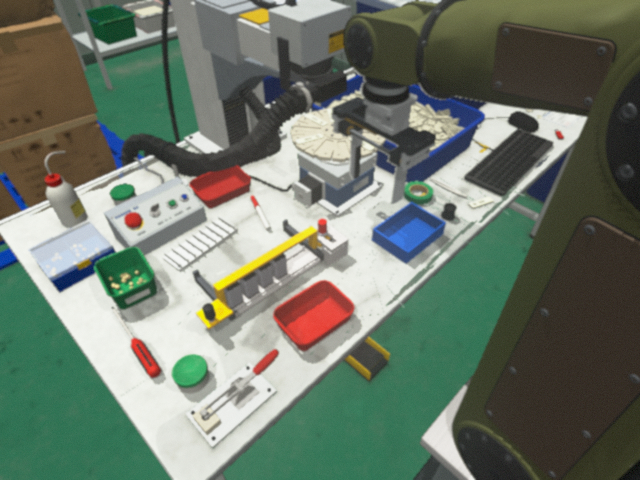

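```bash
python3 - <<'E'
from fit import *
im,d=pic('top','top3'); W=cloud('top',d)
P=W.reshape(-1,3); A=P[box(P,[.25,-.25,.38],[.58,.15,.9])]
for z in np.arange(.38,.7,.02):
    q=A[(A[:,2]>z)&(A[:,2]<z+.02)]
    if len(q)>5: print(round(z,2),len(q),np.percentile(q[:,:2],[1,99],axis=0).round(3).tolist())
Q=[P]; im,d=ctrl.camera('scene'); Q.append(cloud('scene',d).reshape(-1,3))
for n,P in zip('ts',Q):
  B=P[box(P,[.59,-.12,.26],[.75,.05,.6])]
  for y in np.arange(-.12,.05,.02):
    s=[]
    for z in np.arange(.26,.44,.02):
        p=B[(abs(B[:,1]-y-.01)<.01)&(abs(B[:,2]-z-.01)<.01)]; s.append((int(1000*np.percentile(p[:,0],5)),len(p)) if len(p)>2 else 0)
    print(n,round(y,2),s)
cv2.imwrite('pics/top3c.png',cv2.resize(cv2.imread('pics/top3.png')[90:290,240:440],None,fx=3,fy=3))
E
```

```text
0.5 44 [[0.39, -0.072], [0.467, 0.029]]
0.52 351 [[0.346, -0.073], [0.465, 0.038]]
0.54 1096 [[0.335, -0.092], [0.485, 0.039]]
0.56 1456 [[0.3, -0.089], [0.475, 0.049]]
0.58 904 [[0.264, -0.067], [0.377, 0.057]]
0.6 1552 [[0.251, -0.06], [0.356, 0.055]]
0.62 686 [[0.25, -0.043], [0.287, 0.044]]
t -0.12 [0, 0, 0, 0, (640, 41), (640, 162), (675, 21), (667, 31), (666, 44)]
t -0.1 [0, 0, 0, (642, 3), (638, 32), (640, 144), 0, (666, 27), (666, 48)]
t -0.08 [0, 0, 0, 0, (635, 29), (641, 230), (663, 46), (668, 67), (667, 92)]
t -0.06 [0, 0, 0, 0, (627, 17), (628, 110), (638, 58), 0, 0]
t -0.04 [0, 0, 0, 0, (630, 31), (631, 139), (648, 16), 0, 0]
t -0.02 [0, 0, 0, (642, 8), (635, 44), (637, 127), 0, 0, 0]
t 0.0 [0, (667, 7), (659, 12), (645, 18), (644, 90), (647, 52), 0, 0, 0]
t 0.02 [(685, 20), (669, 17), (662, 54), (654, 70), (653, 35), 0, 0, 0, 0]
t 0.04 [(686, 29), (678, 52), (675, 6), 0, 0, 0, 0, 0, 0]
s -0.12 [0, 0, 0, 0, (638, 65), (639, 190), (676, 99), (666, 61), (666, 77)]
s -0.1 [0, 0, 0, 0, (638, 72), (639, 236), (690, 123), (666, 53), (666, 82)]
s -0.08 [0, 0, 0, 0, (638, 32), (639, 232), (662, 42), (666, 178), (667, 271)]
s -0.06 [0, 0, 0, (631, 5), (625, 58), (626, 146), (642, 109), (704, 69), (704, 79)]
s -0.04 [0, 0, 0, (634, 6), (627, 91), (629, 229), (642, 50), 0, 0]
s -0.02 [0, 0, 0, (639, 21), (634, 94), (634, 188), 0, 0, 0]
s 0.0 [(676, 4), (667, 17), (656, 36), (643, 55), (643, 168), (644, 78), 0, 0, 0]
s 0.02 [(679, 48), (667, 60), (659, 153), (651, 190), (651, 88), (654, 4), 0, 0, 0]
s 0.04 [(682, 52), (673, 131), (668, 34), 0, 0, 0, 0, 0, 0]
```

View pics/top3c.png

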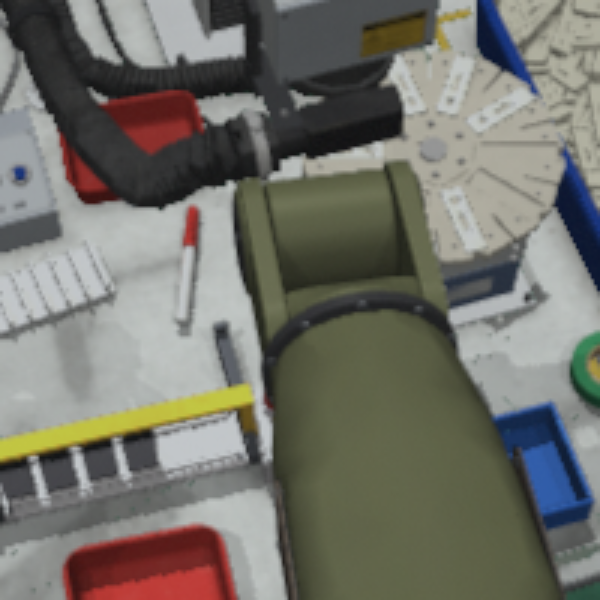

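```bash
cat >> h.py <<'E'
from scipy.spatial.transform import Rotation as Ro
def d(*pts,rows=None):
    "print tool-frame cm deltas to successive world points from current pose"
    o=ctrl.get_obs(); R=Ro.from_euler('xyz',o['eef_rot']); p=o['ee_pos']
    print('at',p.round(4),np.degrees(o['eef_rot']).round(1),'F',o['force'].round(2),'w',o['grip_width'].round(4),'t',o['time_s'])
    for q in pts:
        v=R.inv().apply(np.array(q)-p)*100; print(q,v.round(2),'rows',np.ceil(np.linalg.norm(v)/4.5)); p=np.array(q)
# rack frame
TH=np.radians(-3.0); O=np.array([.5965,.1125])
def rk(x,y,z): 
    c,s=np.cos(TH),np.sin(TH); return (O[0]+c*x-s*y,O[1]+s*x+c*y,z)
E
python3 -m inch '[0,0,0,0,0,0.152,0.43, 0,0,0,0,0,0.152,0.43, 0,0,0,0,0,0.152,0.43, 0,0,0,0,0,0.152,0.43, 0,0,0,0.105,0,0,0.43, 0,0,0,0.105,0,0,0.43,0,0,0,0,0,0,0.43]' 40
python3 - <<'E'
from h import *
print(rk(0,-.152,0))
d((.588,-.0395,.15),(.588,-.0395,.062)); print(ctrl.get_obs()['qpos'].round(2))
E
```

```text
time_s: 4.58
ee_pos: [0.4498, -0.0419, 0.2555]
eef_rot: [-2.932, -0.0, -0.665]
force: [-0.1, 0.7, -0.6]
grip_width: 0.0404
(np.float64(0.5885449346510726), np.float64(-0.039291689282695205), 0)Traceback (most recent call last):
  File "<stdin>", line 3, in <module>
  File "h.py", line 26, in d
    print('at',p.round(4),np.degrees(o['eef_rot']).round(1),'F',o['force'].round(2),'w',o['grip_width'].round(4),'t',o['time_s'])
                                                                                        ^^^^^^^^^^^^^^^^^^^^^
AttributeError: 'float' object has no attribute 'round'
```

```bash
sed -i "s/o\['grip_width'\].round(4)/round(o['grip_width'],4)/" h.py
python3 - <<'E'
from h import *
d((.588,-.0395,.15),(.588,-.0395,.062)); print(ctrl.get_obs()['qpos'].round(2))
E
```

```text
at [ 0.4498 -0.0419  0.2555] [-168.    -0.   -38.1] F [-0.09  0.73 -0.59] w 0.0404 t 4.575
(0.588, -0.0395, 0.15) [10.72 -6.33 12.14] rows 4.0
(0.588, -0.0395, 0.062) [-0.    1.83  8.61] rows 2.0
[-0.29 -0.02  1.78  0.2   1.31  0.33]
```

```bash
python3 -m inch '[2.68,-1.58,3.04,0,0,0,0.43, 2.68,-1.58,3.04,0,0,0,0.43, 2.68,-1.58,3.04,0,0,0,0.43, 2.68,-1.58,3.04,0,0,0,0.43, 0,0,0,0,0,0,0.43, 0,0,0,0,0,0,0.43]' 40
python3 - <<'E'
from h import *
d((.588,-.0395,.062)); print(ctrl.get_obs()['qpos'].round(2))
pic('scene','scene4',(270,150,400,270),5)
E
```

```text
time_s: 5.32
ee_pos: [0.5884, -0.0376, 0.1502]
eef_rot: [-2.933, -0.0, -0.662]
force: [-0.5, 0.5, -0.1]
grip_width: 0.0402
at [ 0.5884 -0.0376  0.1502] [-168.    -0.   -37.9] F [-0.52  0.54 -0.1 ] w 0.0402 t 5.325
(0.588, -0.0395, 0.062) [0.08 2.   8.59] rows 2.0
[-0.21  0.38  1.56  0.21  1.12  0.37]
```

View pics/scene4.png

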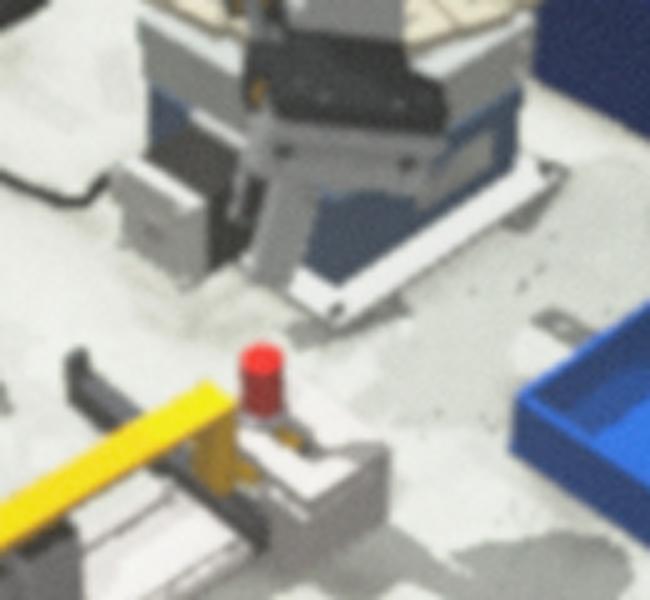

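```bash
python3 -m inch '[0.03,0.67,2.86,0,0,0,0.43, 0.03,0.67,2.86,0,0,0,0.43, 0.02,0.66,2.87,0,0,0,0.43, 0,0,0,0,0,0,0.43, 0,0,0,0,0,0,0.1, 0,0,0,0,0,0,0.1, 0,0,0,0,0,0,0.1, 0,0,0,0,0,0,0.1,0,0,0,0,0,0,0.1]' 40
python3 - <<'E'
from h import *
p=ctrl.get_obs()['ee_pos']; u=p+[0,0,.027]; c,s=np.cos(TH),np.sin(TH); n=u+np.array([-.035*c,-.035*s,0])
d(tuple(u),tuple(n),tuple(n-[0,0,.0095]))
E
```

```text
time_s: 6.5
ee_pos: [0.5889, -0.0394, 0.0631]
eef_rot: [-2.931, -0.002, -0.662]
force: [-1.5, -0.7, 7.9]
grip_width: 0.021
at [ 0.5889 -0.0394  0.0631] [-1.679e+02 -1.000e-01 -3.790e+01] F [-1.49 -0.72  7.95] w 0.021 t 6.5
(np.float64(0.5888714173774512), np.float64(-0.039388761189195015), np.float64(0.0900610860543891)) [ 0.01 -0.57 -2.64] rows 1.0
(np.float64(0.5539193836610411), np.float64(-0.037557002720691984), np.float64(0.0900610860543891)) [-2.87  1.96 -0.42] rows 1.0
(np.float64(0.5539193836610411), np.float64(-0.037557002720691984), np.float64(0.08056108605438911)) [-0.    0.2   0.93] rows 1.0
```

```bash
python3 -m inch '[0,-0.19,-0.88,0,0,0,0.1, 0,-0.19,-0.88,0,0,0,0.1, 0,-0.19,-0.88,0,0,0,0.1, 0,0,0,0,0,0,0.1, 0,0,0,0,0,0,0.1]' 40
python3 - <<'E'
from h import *
d()
pic('scene','scene5',(270,150,400,270),5)
E
```

```text
time_s: 7.12
ee_pos: [0.5882, -0.0392, 0.0883]
eef_rot: [-2.932, 0.0, -0.662]
force: [-0.2, -0.7, -0.3]
grip_width: 0.0211
at [ 0.5882 -0.0392  0.0883] [-168.     0.   -37.9] F [-0.25 -0.72 -0.32] w 0.0211 t 7.125
```

View pics/scene5.png

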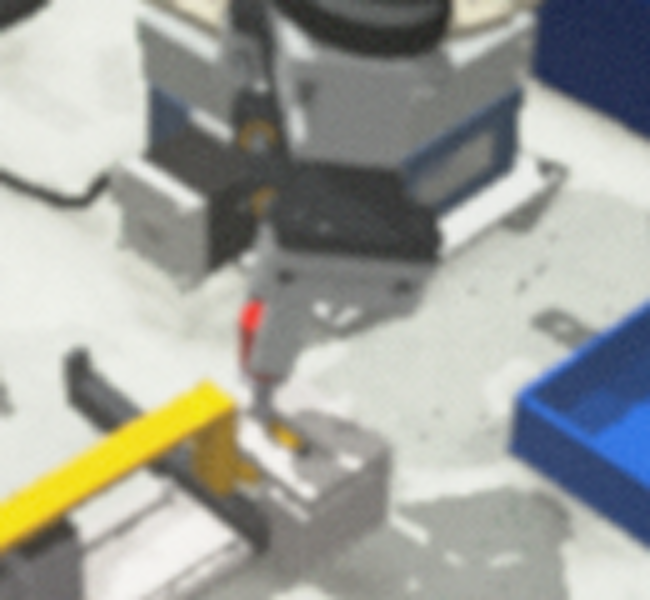

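```bash
python3 -m inch '[0,-0.02,-0.1,0,0,0,0.1, -0.72,0.49,-0.10,0,0,0,0.1, -0.72,0.49,-0.10,0,0,0,0.1, -0.72,0.49,-0.1,0,0,0,0.1, -0.71,0.49,-0.12,0,0,0,0.1, 0,0,0,0,0,0,0.1, 0,0,0,0,0,0,0.1]' 40
python3 - <<'E'
from h import *
d()
p=ctrl.get_obs()['ee_pos']; d(tuple(p-[0,0,.008]))
E
```

```text
time_s: 8.05
ee_pos: [0.5535, -0.0374, 0.0897]
eef_rot: [-2.931, -0.0, -0.662]
force: [0.6, 0.3, -1.3]
grip_width: 0.021
at [ 0.5535 -0.0374  0.0897] [-168.    -0.   -37.9] F [ 0.59  0.34 -1.28] w 0.021 t 8.05
at [ 0.5535 -0.0374  0.0897] [-168.    -0.   -37.9] F [ 0.59  0.34 -1.28] w 0.021 t 8.05
(np.float64(0.5535251662251345), np.float64(-0.037410988943936664), np.float64(0.08173086306519284)) [-0.    0.17  0.78] rows 1.0
```

```bash
python3 -m inch '[0,0.08,0.38,0,0,0,0.1, 0,0.08,0.38,0,0,0,0.1, 0,0.02,0.08,0,0,0,0.1, 0,0,0,0,0,0,0.1, 0,0,0,0,0,0,0.1]' 40
python3 - <<'E'
from h import *
d(); pic('scene','scene6',(270,150,400,270),5)
E
```

```text
time_s: 8.68
ee_pos: [0.5533, -0.0374, 0.0809]
eef_rot: [-2.932, 0.0, -0.662]
force: [-0.5, 0.4, 1.5]
grip_width: 0.0212
at [ 0.5533 -0.0374  0.0809] [-168.     0.   -37.9] F [-0.53  0.39  1.54] w 0.0212 t 8.675
```

View pics/scene6.png

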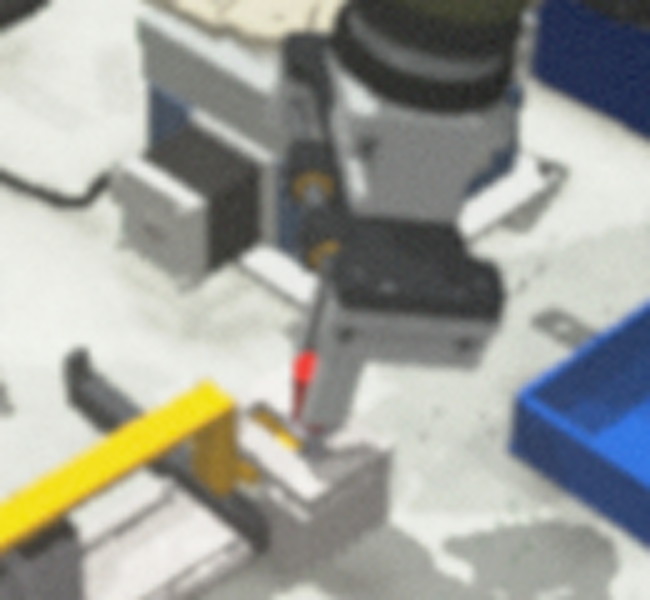

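```bash
python3 -m inch '[0,0.02,0.1,0,0,0,0.1, 0,0,0,0,0,0,0.1, 0,0,0,0,0,0,0.1]' 40; python3 -m inch '[0,0,0,0,0,0,0.35, 0,0,0,0,0,0,0.35, 0,0,0,0,0,0,0.4, 0,0,0,0,0,0,0.43, 0,-0.62,-2.93,0,0,0,0.43, 0,-0.62,-2.93,0,0,0,0.43, 0,-0.62,-2.93,0,0,0,0.43]' 40
python3 - <<'E'
from h import *
d(); pic('scene','scene7',(270,150,400,270),5)
E
```

```text
time_s: 9.1
ee_pos: [0.5536, -0.0373, 0.0808]
eef_rot: [-2.931, -0.001, -0.662]
force: [-3.4, 0.5, 10.3]
grip_width: 0.0215
time_s: 9.98
ee_pos: [0.5531, -0.0374, 0.1707]
eef_rot: [-2.932, 0.0, -0.662]
force: [-1.0, -0.2, 0.7]
grip_width: 0.0403
at [ 0.5531 -0.0374  0.1707] [-168.     0.   -37.9] F [-0.99 -0.15  0.68] w 0.0403 t 9.975
```

View pics/scene7.png

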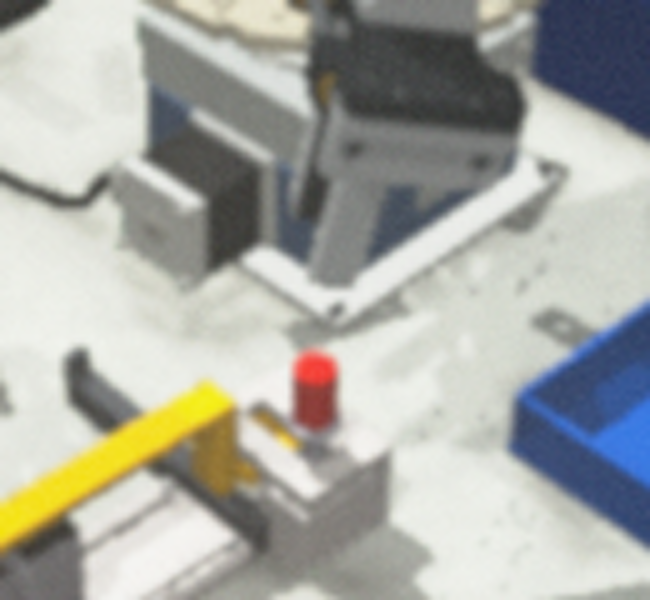

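```bash
python3 -m inch '[0,0,-1,-0.105,0,0,0.6, 0,0,-1,-0.105,0,0,0.6, 0,0,0,0,0,-0.152,0.6, 0,0,0,0,0,-0.152,0.6, 0,0,0,0,0,-0.152,0.6, 0,0,0,0,0,-0.152,0.6,0,0,0,0,0,0,0.6]' 40
python3 - <<'E'
from h import *
q=rk(-.03,.168,.15); d(q,(q[0],q[1],.056))
print(proj('scene',(.5536,-.0374,.09)))
E
```

```text
time_s: 10.9
ee_pos: [0.5513, -0.0399, 0.1893]
eef_rot: [-3.142, 0.0, -0.055]
force: [0.1, 0.4, 0.5]
grip_width: 0.0563
at [ 0.5513 -0.0399  0.1893] [-180.     0.    -3.1] F [0.14 0.4  0.53] w 0.0563 t 10.9
(np.float64(0.5753335546061774), np.float64(0.2818398405260567), 0.15) [  0.63 -32.26   3.94] rows 8.0
(np.float64(0.5753335546061774), np.float64(0.2818398405260567), 0.056) [0.  0.  9.4] rows 3.0
[332.34009016 227.2586817 ]
```

```bash
python3 -m inch '[0.08,-4.03,0,0,0,0,0.6, 0.08,-4.03,0,0,0,0,0.6, 0.08,-4.03,0,0,0,0,0.6, 0.08,-4.03,0,0,0,0,0.6, 0.08,-4.03,0,0,0,0,0.6, 0.08,-4.03,0,0,0,0,0.6, 0.08,-4.03,1,0,0,0,0.6, 0.07,-4.05,2.94,0,0,0,0.6, 0,0,3.13,0,0,0,0.6, 0,0,3.13,0,0,0,0.6, 0,0,3.13,0,0,0,0.6, 0,0,0,0,0,0,0.15, 0,0,0,0,0,0,0.15, 0,0,0,0,0,0,0.15, 0,0,0,0,0,0,0.15]' 40
python3 - <<'E'
from h import *
d()
E
```

```text
time_s: 12.78
ee_pos: [0.5763, 0.282, 0.0575]
eef_rot: [-3.14, -0.004, -0.054]
force: [-0.7, 1.1, -1.8]
grip_width: 0.0213
at [0.5763 0.282  0.0575] [-179.9   -0.2   -3.1] F [-0.7   1.09 -1.85] w 0.0213 t 12.775
```

Handle gripped. Push back 70 mm along tool x.

```bash
python3 -m inch '[1,0,0,0,0,0,0.15, 1,0,0,0,0,0,0.15, 1,0,0,0,0,0,0.15, 1,0,0,0,0,0,0.15, 1,0,0,0,0,0,0.15, 1,0,0,0,0,0,0.15, 0.5,0,0,0,0,0,0.15, 0.4,0,0,0,0,0,0.15, 0,0,0,0,0,0,0.15, 0,0,0,0,0,0,0.15]' 40
python3 - <<'E'
from h import *
d()
E
```

```text
time_s: 14.02
ee_pos: [0.6452, 0.2782, 0.0575]
eef_rot: [-3.141, -0.002, -0.054]
force: [1.8, 0.2, 4.8]
grip_width: 0.021
at [0.6452 0.2782 0.0575] [-1.799e+02 -1.000e-01 -3.100e+00] F [1.75 0.22 4.84] w 0.021 t 14.025
```

```bash
python3 -m inch '[0.15,0,0,0,0,0,0.15, 0.1,0,0,0,0,0,0.15, 0,0,0,0,0,0,0.15]' 40; python3 -m inch '[0.1,0,0,0,0,0,0.15, 0.1,0,0,0,0,0,0.15, 0,0,0,0,0,0,0.15]' 40
```

```text
time_s: 14.4
ee_pos: [0.6462, 0.2781, 0.0574]
eef_rot: [-3.142, 0.001, -0.054]
force: [-10.3, -1.6, 10.8]
grip_width: 0.021
time_s: 14.78
ee_pos: [0.6463, 0.2782, 0.0573]
eef_rot: [3.14, 0.006, -0.054]
force: [-25.9, -3.6, 18.1]
grip_width: 0.0214
```

```bash
python3 -m inch '[-0.3,0,0,0,0,0,0.15, 0,0,0,0,0,0,0.6, 0,0,0,0,0,0,0.6, 0,0,0,0,0,0,0.6, 0,0,-3.5,0,0,0,0.6, 0,0,-3.5,0,0,0,0.6, 0,0,-3,0,0,0,0.6,0,0,0,0,0,0,0.6]' 40
python3 - <<'E'
from fit import *
for yy in(.1,.06,.02,-.02): print(yy,np.round(rk(0,yy,.04),4))
q=rk(0,.1,.12); d(q,(q[0],q[1],.041))
for c in('top','scene'):
    im,dd=pic(c,c+'8',(170,180,460,380),2.75) if c=='scene' else ctrl.camera(c); W=cloud(c,dd); trays(c,im,W)
    # riser tops
    V=im.max(-1); m=box(W,[.56,-.03,.058],[.63,.25,.075])&~mk(im,20,35)
    n,l,s,ce=cv2.connectedComponentsWithStats(m.astype(np.uint8))
    for i in range(1,n):
        if s[i,4]>15: P=W[l==i]; print(c,'top blob',s[i,4],P.mean(0).round(4),P.min(0).round(3),P.max(0).round(3))
    P=W[mk(im,20,35)&box(W,[.55,-.02,.07],[.75,.27,.088])]; print('bar x',np.median(P,0))
E
```

```text
time_s: 15.78
ee_pos: [0.6463, 0.2783, 0.1587]
eef_rot: [-3.14, -0.004, -0.054]
force: [0.2, -0.9, 0.1]
grip_width: 0.057
0.1 [0.6017 0.2124 0.04  ]
0.06 [0.5996 0.1724 0.04  ]
0.02 [0.5975 0.1325 0.04  ]
-0.02 [0.5955 0.0925 0.04  ]
at [0.6463 0.2783 0.1587] [-179.9   -0.2   -3.1] F [ 0.22 -0.9   0.05] w 0.057 t 15.775
(np.float64(0.6017335956242944), np.float64(0.2123629534754574), 0.12) [-4.11  6.84  3.85] rows 2.0
(np.float64(0.6017335956242944), np.float64(0.2123629534754574), 0.041) [-0.03  0.01  7.9 ] rows 2.0
top blue 2102 rim [array([ 464.3, -217.8]), array([151.3, 111.9]), np.float64(88.7)] all [array([ 464.1, -217.6]), array([151.3, 112.2]), np.float64(88.4)]
bar x [0.66366282 0.02942894 0.0782251 ]
scene red 3318 rim [array([446.7, 125.2]), array([148.8, 109.9]), np.float64(84.2)] all [array([446.7, 125.2]), array([148.8, 109.9]), np.float64(84.2)]
scene top blob 188 [0.5925 0.0965 0.0656] [0.579 0.079 0.058] [0.611 0.11  0.071]
scene top blob 191 [0.5952 0.135  0.0658] [0.582 0.118 0.058] [0.613 0.15  0.071]
scene top blob 202 [0.5955 0.1752 0.0658] [0.582 0.159 0.058] [0.613 0.189 0.07 ]
scene top blob 215 [0.599  0.2143 0.0657] [0.585 0.197 0.058] [0.617 0.229 0.07 ]
bar x [0.66592354 0.1253332  0.07805142]
```

View pics/scene8.png

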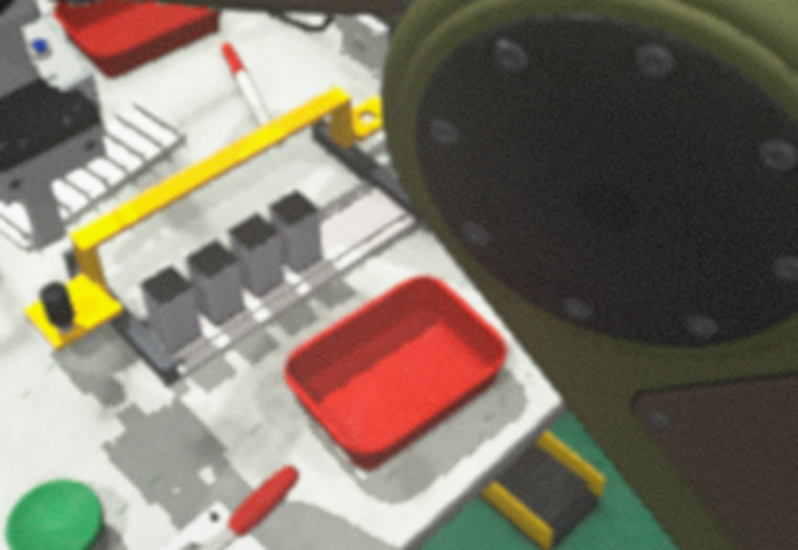

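```bash
python3 -m inch '[-2.05,3.42,1.9,0,0,0,0.55, -2.06,3.42,1.95,0,0,0,0.55, 0,0,4,0,0,0,0.55, 0,0,3.9,0,0,0,0.55, 0,0,0,0,0,0,0.55, 0,0,0,0,0,0,0.2, 0,0,0,0,0,0,0.2, 0,0,0,0,0,0,0.2,0,0,0,0,0,0,0.2]' 60
python3 -m inch '[0,0,-3,0,0,0,0.2, 0,0,-3,0,0,0,0.2, 0,0,0,0,0,0,0.2, 0,0,0,0,0,0,0.2, 0,0,0,0,0,0,0.2]'
python3 -m inch '[0,0,0,0,0,0,0.2]';python3 -m inch '[0,0,0,0,0,0,0.2]';python3 -m inch '[0,0,0,0,0,0,0.2]'
```

```text
time_s: 17.0
ee_pos: [0.6016, 0.2122, 0.0402]
eef_rot: [-3.141, -0.003, -0.054]
force: [1.2, -0.9, 6.2]
grip_width: 0.0296
time_s: 17.62
ee_pos: [0.6, 0.2118, 0.097]
eef_rot: [3.141, 0.002, -0.054]
force: [0.2, 0.2, -3.2]
grip_width: 0.0296
time_s: 17.75
ee_pos: [0.6003, 0.2119, 0.0977]
eef_rot: [3.141, 0.001, -0.054]
force: [1.2, 0.3, -4.2]
grip_width: 0.0293
time_s: 17.88
ee_pos: [0.6006, 0.2119, 0.0983]
eef_rot: [3.141, 0.001, -0.054]
force: [0.1, 0.4, -4.0]
grip_width: 0.0295
time_s: 18.0
ee_pos: [0.6007, 0.212, 0.0986]
eef_rot: [3.142, 0.0, -0.054]
force: [0.2, 0.9, -3.1]
grip_width: 0.0293
```

```bash
cat > look.py <<'E'
from fit import *
def tr():
    for c in('top','scene'):
        im,dd=ctrl.camera(c); W=cloud(c,dd); trays(c,im,W)
    o=ctrl.get_obs()
E
python3 - <<'E'
from look import *
d((.462,-.2605,.17),(.462,-.2605,.045)); tr()
E
```

```text
at [0.6007 0.212  0.0986] [180.    0.   -3.1] F [ 0.17  0.91 -3.09] w 0.0293 t 18.0
(0.462, -0.2605, 0.17) [-11.3   47.93  -7.14] rows 12.0
(0.462, -0.2605, 0.045) [ 0.  -0.  12.5] rows 3.0
top blue 2100 rim [array([ 464. , -217.5]), array([150. , 113.9]), np.float64(88.4)] all [array([ 464. , -217.5]), array([150. , 113.9]), np.float64(88.4)]
scene red 3318 rim [array([446. , 125.8]), array([148.3, 110.9]), np.float64(83.2)] all [array([446. , 125.8]), array([148.3, 110.9]), np.float64(83.2)]
```

```bash
python3 -m inch '[0,0,-3.5,0,0,0,0.2, 0,0,-3.6,0,0,0,0.2, -0.94,4,0,0,0,0,0.2, -0.94,4,0,0,0,0,0.2, -0.94,4,0,0,0,0,0.2, -0.94,4,0,0,0,0,0.2, -0.94,4,0,0,0,0,0.2, -0.94,4,0,0,0,0,0.2, -0.94,4,0,0,0,0,0.2, -0.94,4,0,0,0,0,0.2, -0.94,4,0,0,0,0,0.2, -0.94,4,0,0,0,0,0.2, -0.94,4,0,0,0,0,0.2, -0.96,3.93,0,0,0,0,0.2, 0,0,0,0,0,0,0.2, 0,0,0,0,0,0,0.2]'
python3 - <<'E'
from look import *
d((.462,-.2605,.045)); tr()
E
```

```text
time_s: 20.1
ee_pos: [0.4621, -0.2602, 0.1697]
eef_rot: [-3.141, -0.0, -0.054]
force: [-0.3, 0.3, -3.4]
grip_width: 0.0297
at [ 0.4621 -0.2602  0.1697] [-180.    -0.    -3.1] F [-0.27  0.3  -3.4 ] w 0.0297 t 20.1
(0.462, -0.2605, 0.045) [-0.    0.04 12.47] rows 3.0
top red 971 rim [array([457.5, 160.5]), array([ 81.1, 120.9]), np.float64(68.6)] all [array([457.5, 160.5]), array([ 81.1, 120.9]), np.float64(68.6)]
top blue 202 rim [array([ 511.3, -161. ]), array([26.9, 62.7]), np.float64(34.4)] all [array([ 503.9, -168.4]), array([35.4, 56.4]), np.float64(7.3)]
scene red 3301 rim [array([447. , 125.4]), array([149.3, 109.2]), np.float64(84.8)] all [array([447. , 125.4]), array([149.3, 109.2]), np.float64(84.8)]
scene blue 2333 rim [array([ 462.8, -215. ]), array([153. , 109.3]), np.float64(88.7)] all [array([ 465.2, -237.2]), array([123.7, 211.8]), np.float64(6.8)]
```

```bash
python3 -m inch '[0,0,4,0,0,0,0.2, 0,0,4,0,0,0,0.2, 0,0,4,0,0,0,0.2, 0,0,0.5,0,0,0,0.2, 0,0,0,0,0,0,0.2, 0,0,0,0,0,0,0.2]'
python3 -m inch '[0,0,0.2,0,0,0,0.2, 0,0,0,0,0,0,0.2]'; python3 -m inch '[0,0,0.2,0,0,0,0.2, 0,0,0,0,0,0,0.2]'
```

```text
time_s: 20.95
ee_pos: [0.4629, -0.2609, 0.0465]
eef_rot: [3.14, -0.002, -0.054]
force: [0.0, -0.1, -3.8]
grip_width: 0.0295
time_s: 21.2
ee_pos: [0.4621, -0.2606, 0.0431]
eef_rot: [3.141, -0.0, -0.054]
force: [0.6, 0.4, -3.5]
grip_width: 0.03
time_s: 21.45
ee_pos: [0.4619, -0.2605, 0.0406]
eef_rot: [-3.141, 0.0, -0.054]
force: [0.4, -0.6, -4.9]
grip_width: 0.0298
```

```bash
python3 -m inch '[0,0,0.15,0,0,0,0.2, 0,0,0,0,0,0,0.2]'; python3 -m inch '[0,0,0.1,0,0,0,0.2, 0,0,0,0,0,0,0.2]'
```

```text
time_s: 21.7
ee_pos: [0.4619, -0.2605, 0.0391]
eef_rot: [-3.141, 0.0, -0.054]
force: [-0.0, -0.4, -3.5]
grip_width: 0.0296
time_s: 21.95
ee_pos: [0.4619, -0.2605, 0.0382]
eef_rot: [-3.142, 0.0, -0.054]
force: [0.3, -0.8, -3.9]
grip_width: 0.0299
```

```bash
python3 -m inch '[0,0,0.1,0,0,0,0.2, 0,0,0,0,0,0,0.2]'; python3 -m inch '[0,0,0,0,0,0,0.45, 0,0,0,0,0,0,0.45, 0,0,0,0,0,0,0.45, 0,0,-3,0,0,0,0.55, 0,0,-5,0,0,0,0.55, 0,0,-5,0,0,0,0.55]'
python3 - <<'E'
from look import *
q=rk(0,.06,.16); d(q,(q[0],q[1],.041)); tr()
E
```

```text
time_s: 22.2
ee_pos: [0.462, -0.2606, 0.0372]
eef_rot: [3.142, -0.0, -0.054]
force: [0.8, -0.4, -2.7]
grip_width: 0.0295
time_s: 22.95
ee_pos: [0.4618, -0.2604, 0.1687]
eef_rot: [-3.141, 0.0, -0.054]
force: [0.3, -0.4, 1.1]
grip_width: 0.0515
at [ 0.4618 -0.2604  0.1687] [-180.     0.    -3.1] F [ 0.35 -0.43  1.07] w 0.0515 t 22.95
(np.float64(0.5996401573745767), np.float64(0.17241777208527442), 0.16) [ 11.43 -43.96   0.88] rows 11.0
(np.float64(0.5996401573745767), np.float64(0.17241777208527442), 0.041) [ 0.   0.  11.9] rows 3.0
top red 966 rim [array([456.4, 160.6]), array([ 80.6, 119.2]), np.float64(68.6)] all [array([456.4, 160.6]), array([ 80.6, 119.2]), np.float64(68.6)]
top blue 200 rim [array([ 514.2, -164.9]), array([27.8, 60.5]), np.float64(31.8)] all [array([ 503.6, -170.8]), array([53.6, 35. ]), np.float64(88.7)]
scene red 3295 rim [array([446.8, 126. ]), array([148.1, 109.9]), np.float64(84.7)] all [array([446.8, 126. ]), array([148.1, 109.9]), np.float64(84.7)]
scene blue 1965 rim [array([ 462.1, -214.3]), array([154.1, 109.6]), np.float64(89.1)] all [array([ 465.1, -237.9]), array([124.2, 211.2]), np.float64(6.8)]
```

```bash
python3 -m inch '[1.04,-4,0,0,0,0,0.55, 1.04,-4,0,0,0,0,0.55, 1.04,-4,0,0,0,0,0.55, 1.04,-4,0,0,0,0,0.55, 1.04,-4,0,0,0,0,0.55, 1.04,-4,0,0,0,0,0.55, 1.04,-4,0,0,0,0,0.55, 1.04,-4,0,0,0,0,0.55, 1.04,-4,0,0,0,0,0.55, 1.04,-4,0,0,0,0,0.55, 1.03,-3.96,0.88,0,0,0,0.55, 0,0,0,0,0,0,0.55]'
python3 -m inch '[0,0,4,0,0,0,0.55, 0,0,4,0,0,0,0.55, 0,0,3.9,0,0,0,0.55, 0,0,0,0,0,0,0.55, 0,0,0,0,0,0,0.2, 0,0,0,0,0,0,0.2, 0,0,0,0,0,0,0.2,0,0,0,0,0,0,0.2]' 60
python3 -m inch '[0,0,-4,0,0,0,0.2, 0,0,-5,0,0,0,0.2, 0,0,-4,0,0,0,0.2, 0,0,0,0,0,0,0.2, 0,0,0,0,0,0,0.2, 0,0,0,0,0,0,0.2]'
python3 -m inch '[0,0,0,0,0,0,0.2]';python3 -m inch '[0,0,0,0,0,0,0.2]';python3 -m inch '[0,0,0,0,0,0,0.2]'
python3 - <<'E'
from look import *
tr()
E
```

```text
time_s: 24.55
ee_pos: [0.5994, 0.1744, 0.1564]
eef_rot: [3.141, 0.002, -0.051]
force: [-0.0, -0.1, -0.1]
grip_width: 0.0514
time_s: 25.55
ee_pos: [0.6005, 0.1724, 0.041]
eef_rot: [-3.141, -0.002, -0.054]
force: [-1.9, -0.4, 7.1]
grip_width: 0.0297
time_s: 26.3
ee_pos: [0.5993, 0.1721, 0.168]
eef_rot: [3.141, 0.002, -0.054]
force: [0.2, -0.3, -1.6]
grip_width: 0.0297
time_s: 26.42
ee_pos: [0.5996, 0.1722, 0.1685]
eef_rot: [3.141, 0.001, -0.054]
force: [0.2, -0.1, -1.1]
grip_width: 0.0294
time_s: 26.55
ee_pos: [0.5998, 0.1722, 0.169]
eef_rot: [3.141, 0.001, -0.054]
force: [0.2, -0.4, -0.8]
grip_width: 0.0297
time_s: 26.68
ee_pos: [0.5998, 0.1722, 0.1693]
eef_rot: [3.142, 0.0, -0.054]
force: [-0.0, 0.3, -0.7]
grip_width: 0.0296
top red 63 rim [array([494.6, 183.9]), array([ 8.5, 31.9]), np.float64(47.6)] all [array([494.7, 181.5]), array([11.7, 34. ]), np.float64(35.1)]
top blue 1762 rim [array([ 464. , -217.9]), array([149.7, 112.2]), np.float64(88.2)] all [array([ 463.8, -218. ]), array([149.5, 113.3]), np.float64(88.6)]
scene red 3286 rim [array([446.5, 125.4]), array([149. , 108.7]), np.float64(84.7)] all [array([446.5, 125.4]), array([149. , 108.7]), np.float64(84.7)]
scene blue 882 rim [array([ 464. , -186.1]), array([ 94.7, 109.4]), np.float64(87.9)] all [array([ 463.5, -194. ]), array([110.8, 109.7]), np.float64(87.9)]
```

```bash
python3 - <<'E'
from look import *
d((.4507,.162,.165),(.4507,.162,.042))
E
```

```text
at [0.5998 0.1722 0.1694] [180.    0.   -3.1] F [-0.33 -0.34 -0.83] w 0.0294 t 26.775
(0.4507, 0.162, 0.165) [-14.84   1.83   0.44] rows 4.0
(0.4507, 0.162, 0.042) [ 0.  -0.  12.3] rows 3.0
```

```bash
python3 -m inch '[-3.71,0.46,0,0,0,0,0.2, -3.71,0.46,0,0,0,0,0.2, -3.71,0.46,0,0,0,0,0.2, -3.71,0.46,0.44,0,0,0,0.2, 0,0,0,0,0,0,0.2, 0,0,4,0,0,0,0.2, 0,0,4,0,0,0,0.2, 0,0,4,0,0,0,0.2, 0,0,0.3,0,0,0,0.2, 0,0,0,0,0,0,0.2, 0,0,0,0,0,0,0.2]'
python3 -m inch '[0,0,0.2,0,0,0,0.2, 0,0,0,0,0,0,0.2]'; python3 -m inch '[0,0,0.1,0,0,0,0.2, 0,0,0,0,0,0,0.2]'; python3 -m inch '[0,0,0.1,0,0,0,0.2, 0,0,0,0,0,0,0.2]'
```

```text
time_s: 28.15
ee_pos: [0.4517, 0.1622, 0.0436]
eef_rot: [-3.141, -0.002, -0.054]
force: [0.6, -0.3, -0.7]
grip_width: 0.0297
time_s: 28.4
ee_pos: [0.4508, 0.1619, 0.0404]
eef_rot: [-3.141, -0.001, -0.054]
force: [0.1, -0.4, -1.0]
grip_width: 0.0296
time_s: 28.65
ee_pos: [0.4506, 0.1619, 0.039]
eef_rot: [3.142, 0.0, -0.054]
force: [0.1, -0.0, -0.6]
grip_width: 0.0295
time_s: 28.9
ee_pos: [0.4506, 0.1619, 0.0379]
eef_rot: [3.142, 0.0, -0.054]
force: [-0.5, -0.5, -1.8]
grip_width: 0.0296
```

```bash
python3 -m inch '[0,0,0.08,0,0,0,0.2, 0,0,0,0,0,0,0.2, 0,0,0,0,0,0,0.45, 0,0,0,0,0,0,0.45, 0,0,0,0,0,0,0.45, 0,0,-3,0,0,0,0.55, 0,0,-5,0,0,0,0.55, 0,0,-4,0,0,0,0.55,0,0,0,0,0,0,0.55]'
python3 - <<'E'
from look import *
q=rk(0,.02,.16); d(q,(q[0],q[1],.041)); tr(); pic('scene','scene9',(170,180,460,380),2.75)
E
```

```text
time_s: 30.02
ee_pos: [0.4519, 0.1622, 0.1599]
eef_rot: [-3.14, -0.005, -0.054]
force: [-1.5, 0.4, -0.9]
grip_width: 0.0518
at [0.4519 0.1622 0.1599] [-179.9   -0.3   -3.1] F [-1.47  0.42 -0.9 ] w 0.0518 t 30.025
(np.float64(0.5975467191248589), np.float64(0.13247259069509149), 0.16) [14.71  2.19  0.06] rows 4.0
(np.float64(0.5975467191248589), np.float64(0.13247259069509149), 0.041) [-0.06  0.02 11.9 ] rows 3.0
top red 203 rim [array([428.6, 188.6]), array([71.6, 23.5]), np.float64(21.0)] all [array([438.3, 183.1]), array([80.8, 30.9]), np.float64(3.9)]
top blue 1843 rim [array([ 464.6, -217.6]), array([150.5, 112.5]), np.float64(88.4)] all [array([ 464.3, -217.4]), array([150.3, 113.2]), np.float64(87.8)]
scene red 2727 rim [array([447.1, 125.5]), array([148.6, 110.4]), np.float64(85.0)] all [array([447.1, 125.5]), array([148.6, 110.4]), np.float64(85.0)]
scene blue 1903 rim [array([ 462.9, -212.8]), array([152.7, 109.7]), np.float64(88.6)] all [array([ 465. , -236.9]), array([126. , 213.1]), np.float64(7.4)]
```

View pics/scene9.png

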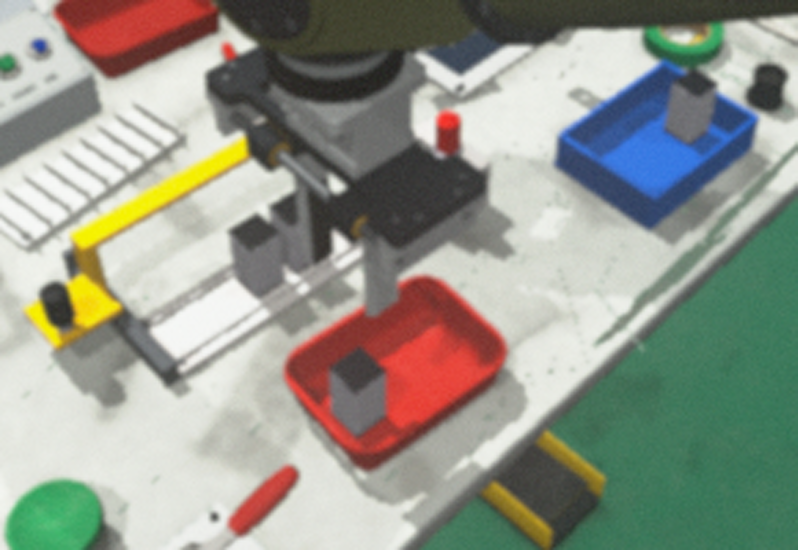

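```bash
python3 -m inch '[3.68,0.55,0,0,0,0,0.55, 3.68,0.55,0,0,0,0,0.55, 3.68,0.55,0,0,0,0,0.55, 3.67,0.54,0,0,0,0,0.55, 0,0,0,0,0,0,0.55, 0,0,4,0,0,0,0.55, 0,0,4,0,0,0,0.55, 0,0,3.9,0,0,0,0.55, 0,0,0,0,0,0,0.55, 0,0,0,0,0,0,0.2, 0,0,0,0,0,0,0.2, 0,0,0,0,0,0,0.2,0,0,0,0,0,0,0.2]' 60
python3 -m inch '[0,0,-4,0,0,0,0.2, 0,0,-5,0,0,0,0.2, 0,0,-4,0,0,0,0.2, 0,0,0,0,0,0,0.2, 0,0,0,0,0,0,0.2, 0,0,0,0,0,0,0.2]'
python3 -m inch '[0,0,0,0,0,0,0.2]';python3 -m inch '[0,0,0,0,0,0,0.2]';python3 -m inch '[0,0,0,0,0,0,0.2]'
python3 - <<'E'
from look import *
tr();d((.465,-.171,.165),(.448,.124,.165))
E
```

```text
time_s: 31.8
ee_pos: [0.5974, 0.1322, 0.0399]
eef_rot: [-3.141, -0.003, -0.054]
force: [1.8, 0.2, 7.1]
grip_width: 0.0298
time_s: 32.55
ee_pos: [0.5956, 0.1319, 0.1661]
eef_rot: [3.141, 0.003, -0.054]
force: [-0.6, 0.6, -4.4]
grip_width: 0.0301
time_s: 32.67
ee_pos: [0.596, 0.132, 0.167]
eef_rot: [3.141, 0.002, -0.054]
force: [0.5, -0.1, -4.7]
grip_width: 0.0296
time_s: 32.8
ee_pos: [0.5963, 0.1321, 0.1677]
eef_rot: [3.141, 0.001, -0.054]
force: [0.3, 0.2, -3.9]
grip_width: 0.0293
time_s: 32.92
ee_pos: [0.5964, 0.1321, 0.1681]
eef_rot: [3.142, 0.0, -0.054]
force: [-0.3, -0.8, -4.1]
grip_width: 0.0297
top red 118 rim [array([498.3, 166.8]), array([16. , 56.5]), np.float64(12.8)] all [array([498.5, 166.1]), array([16.2, 58.1]), np.float64(12.6)]
top blue 1410 rim [array([ 463.7, -224.2]), array([136.3, 112.9]), np.float64(89.2)] all [array([ 464.9, -224.5]), array([135.9, 115.4]), np.float64(89.7)]
scene red 2732 rim [array([446.5, 125.6]), array([149.3, 109.8]), np.float64(85.0)] all [array([446.5, 125.6]), array([149.3, 109.8]), np.float64(85.0)]
scene blue 1289 rim [array([ 462.7, -204.2]), array([131.3, 108.6]), np.float64(88.7)] all [array([ 462.5, -213.6]), array([150.2, 108.6]), np.float64(88.7)]
at [0.5964 0.1321 0.1682] [180.    0.   -3.1] F [ 0.89  0.29 -4.69] w 0.0294 t 33.025
(0.465, -0.171, 0.165) [-11.48  30.97   0.32] rows 8.0
(0.448, 0.124, 0.165) [ -3.29 -29.37   0.  ] rows 7.0
```

```bash
python3 -m inch '[-1.43,3.87,0,0,0,0,0.2, -1.43,3.87,0,0,0,0,0.2, -1.43,3.87,0,0,0,0,0.2, -1.43,3.87,0,0,0,0,0.2, -1.44,3.87,0,0,0,0,0.2, -1.44,3.87,0,0,0,0,0.2, -1.44,3.87,0,0,0,0,0.2, -1.44,3.88,0,0,0,0,0.2, 0,0,0,0,0,0,0.2, 0,0,0,0,0,0,0.2]'
python3 - <<'E'
from look import *
d((.465,-.171,.042)); tr()
E
```

```text
time_s: 34.28
ee_pos: [0.4652, -0.1707, 0.1684]
eef_rot: [-3.141, -0.0, -0.054]
force: [-0.1, -0.3, -4.4]
grip_width: 0.0298
at [ 0.4652 -0.1707  0.1684] [-180.    -0.    -3.1] F [-0.09 -0.34 -4.43] w 0.0298 t 34.275
(0.465, -0.171, 0.042) [-0.02  0.03 12.64] rows 3.0
top red 328 rim [array([462.3, 179.4]), array([ 46. , 115.1]), np.float64(63.3)] all [array([462.3, 179.4]), array([ 46. , 115.1]), np.float64(63.3)]
scene red 2761 rim [array([447.5, 126.3]), array([148.6, 110.3]), np.float64(84.4)] all [array([447.5, 126.3]), array([148.6, 110.3]), np.float64(84.4)]
scene blue 1975 rim [array([ 462.2, -214.2]), array([152.3, 110.7]), np.float64(87.5)] all [array([ 468. , -236.7]), array([199.7, 122.3]), np.float64(89.8)]
```

```bash
python3 -m inch '[0,0,4.2,0,0,0,0.2, 0,0,4.2,0,0,0,0.2, 0,0,4.2,0,0,0,0.2, 0,0,0,0,0,0,0.2, 0,0,0,0,0,0,0.2, 0,0,0.3,0,0,0,0.2, 0,0,0,0,0,0,0.2]'
python3 -m inch '[0,0,0.1,0,0,0,0.2, 0,0,0,0,0,0,0.2]';python3 -m inch '[0,0,0.1,0,0,0,0.2, 0,0,0,0,0,0,0.2]'
```

```text
time_s: 35.25
ee_pos: [0.4653, -0.1711, 0.04]
eef_rot: [3.141, -0.001, -0.054]
force: [-0.4, 0.2, -4.2]
grip_width: 0.0293
time_s: 35.5
ee_pos: [0.465, -0.171, 0.0383]
eef_rot: [-3.142, -0.0, -0.054]
force: [-0.5, 0.9, -4.6]
grip_width: 0.0293
time_s: 35.75
ee_pos: [0.465, -0.171, 0.0371]
eef_rot: [-3.142, 0.0, -0.054]
force: [-0.6, -0.4, -5.7]
grip_width: 0.0294
```

```bash
python3 -m inch '[0,0,0.08,0,0,0,0.2, 0,0,0,0,0,0,0.2, 0,0,0,0,0,0,0.45, 0,0,0,0,0,0,0.45, 0,0,0,0,0,0,0.45, 0,0,-3,0,0,0,0.55, 0,0,-5,0,0,0,0.55, 0,0,-4,0,0,0,0.55,0,0,0,0,0,0,0.55]'
python3 - <<'E'
from look import *
q=rk(0,-.02,.16); d(q,(q[0],q[1],.041)); tr()
E
```

```text
time_s: 36.88
ee_pos: [0.4662, -0.1715, 0.1593]
eef_rot: [3.14, -0.005, -0.054]
force: [1.2, 0.9, 0.0]
grip_width: 0.052
at [ 0.4662 -0.1715  0.1593] [179.9  -0.3  -3.1] F [1.22 0.9  0.05] w 0.052 t 36.875
(np.float64(0.5954532808751412), np.float64(0.09252740930490852), 0.16) [ 11.48 -27.06  -0.07] rows 7.0
(np.float64(0.5954532808751412), np.float64(0.09252740930490852), 0.041) [-0.06 -0.02 11.9 ] rows 3.0
top red 331 rim [array([461.7, 179.3]), array([ 45.6, 112.6]), np.float64(64.2)] all [array([461.7, 179.3]), array([ 45.6, 112.6]), np.float64(64.2)]
scene red 2765 rim [array([446.6, 125.4]), array([149. , 109.5]), np.float64(84.7)] all [array([446.6, 125.4]), array([149. , 109.5]), np.float64(84.7)]
scene blue 1606 rim [array([ 462.9, -213.7]), array([152.5, 109.5]), np.float64(88.8)] all [array([ 463.4, -237.5]), array([115.8, 205.7]), np.float64(1.9)]
```

```bash
python3 -m inch '[1.64,-3.87,0,0,0,0,0.55, 1.64,-3.87,0,0,0,0,0.55, 1.64,-3.87,0,0,0,0,0.55, 1.64,-3.87,0,0,0,0,0.55, 1.64,-3.87,0,0,0,0,0.55, 1.64,-3.86,0,0,0,0,0.55, 1.64,-3.85,0,0,0,0,0.55, 0,0,0,0,0,0,0.55, 0,0,4,0,0,0,0.55, 0,0,4,0,0,0,0.55, 0,0,3.9,0,0,0,0.55, 0,0,0,0,0,0,0.55, 0,0,0,0,0,0,0.2, 0,0,0,0,0,0,0.2, 0,0,0,0,0,0,0.2,0,0,0,0,0,0,0.2]' 60
python3 -m inch '[0,0,-4,0,0,0,0.2, 0,0,-5,0,0,0,0.2, 0,0,-4,0,0,0,0.2, 0,0,0,0,0,0,0.2, 0,0,0,0,0,0,0.2, 0,0,0,0,0,0,0.2]'
python3 -m inch '[0,0,0,0,0,0,0.2]';python3 -m inch '[0,0,0,0,0,0,0.2]';python3 -m inch '[0,0,0,0,0,0,0.2]'
python3 - <<'E'
from look import *
tr();d((.464,-.216,.165)); d((.447,.112,.165))
E
```

```text
time_s: 38.98
ee_pos: [0.595, 0.093, 0.0389]
eef_rot: [-3.141, -0.002, -0.054]
force: [-0.5, -1.2, 6.9]
grip_width: 0.0301
time_s: 39.72
ee_pos: [0.5937, 0.093, 0.166]
eef_rot: [3.141, 0.002, -0.054]
force: [-0.9, -0.3, -1.0]
grip_width: 0.03
time_s: 39.85
ee_pos: [0.594, 0.093, 0.1665]
eef_rot: [3.141, 0.002, -0.054]
force: [-0.4, -0.1, -1.6]
grip_width: 0.0296
time_s: 39.98
ee_pos: [0.5941, 0.093, 0.1669]
eef_rot: [3.141, 0.001, -0.054]
force: [0.6, 0.1, -1.5]
grip_width: 0.029
time_s: 40.1
ee_pos: [0.5942, 0.093, 0.1673]
eef_rot: [3.142, 0.0, -0.054]
force: [-1.3, 0.3, -1.1]
grip_width: 0.0297
top red 106 rim [array([500.3, 149.4]), array([14.5, 82.9]), np.float64(3.2)] all [array([500.3, 149.4]), array([14.5, 82.9]), np.float64(3.2)]
top blue 1059 rim [array([ 463.8, -231.9]), array([119.9, 111.3]), np.float64(88.1)] all [array([ 463.6, -231.9]), array([119.9, 111.6]), np.float64(88.1)]
scene red 2713 rim [array([445.9, 125.8]), array([148.6, 109.5]), np.float64(83.3)] all [array([445.9, 125.8]), array([148.6, 109.5]), np.float64(83.3)]
scene blue 1051 rim [array([ 462.4, -213. ]), array([151.8, 108.5]), np.float64(88.7)] all [array([ 469.8, -234.6]), array([114.5, 206.6]), np.float64(6.9)]
at [0.5943 0.093  0.1674] [180.    0.   -3.1] F [-0.43  0.19 -0.49] w 0.0297 t 40.2
(0.464, -0.216, 0.165) [-11.34  31.56   0.24] rows 8.0
at [0.5943 0.093  0.1674] [180.    0.   -3.1] F [-0.43  0.19 -0.49] w 0.0297 t 40.2
(0.447, 0.112, 0.165) [-14.81  -1.1    0.24] rows 4.0
```

```bash
python3 -m inch '[-3.74,0.23,0,0,0,0,0.2, -3.74,0.23,0,0,0,0,0.2, -3.74,0.23,0,0,0,0,0.2, -3.73,0.22,0.24,0,0,0,0.2, 0,0,0,0,0,0,0.2, 0,0,4,0,0,0,0.2, 0,0,4,0,0,0,0.2, 0,0,4,0,0,0,0.2, 0,0,0.5,0,0,0,0.2, 0,0,0,0,0,0,0.2, 0,0,0,0,0,0,0.2]'
python3 -m inch '[0,0,0.2,0,0,0,0.2, 0,0,0,0,0,0,0.2]'; python3 -m inch '[0,0,0.2,0,0,0,0.2, 0,0,0,0,0,0,0.2]'
```

```text
time_s: 41.58
ee_pos: [0.4455, 0.0922, 0.0415]
eef_rot: [-3.141, -0.002, -0.054]
force: [0.3, 0.5, -0.9]
grip_width: 0.0298
time_s: 41.82
ee_pos: [0.4447, 0.0921, 0.0384]
eef_rot: [-3.141, -0.001, -0.054]
force: [1.0, 0.9, -0.3]
grip_width: 0.0298
time_s: 42.08
ee_pos: [0.4446, 0.092, 0.036]
eef_rot: [-3.142, -0.0, -0.054]
force: [0.5, 1.2, -1.1]
grip_width: 0.0295
```

```bash
python3 -m inch '[0,0,0.05,0,0,0,0.2, 0,0,0,0,0,0,0.2, 0,0,0,0,0,0,0.45, 0,0,0,0,0,0,0.45, 0,0,0,0,0,0,0.45, 0,0,-3,0,0,0,0.55, 0,0,-5,0,0,0,0.55, 0,0,-4,0,0,0,0.55,0,0,0,0,0,0,0.6]'
python3 - <<'E'
from look import *
d((.6465,.279,.155),(.6465,.279,.0575)); tr()
pic('scene','scene10',(170,180,460,380),2.75)
E
```

```text
time_s: 43.2
ee_pos: [0.4457, 0.0922, 0.158]
eef_rot: [-3.141, -0.005, -0.054]
force: [-0.6, 0.1, 0.3]
grip_width: 0.056
at [0.4457 0.0922 0.158 ] [-179.9   -0.3   -3.1] F [-0.59  0.08  0.32] w 0.056 t 43.2
(0.6465, 0.279, 0.155) [ 19.05 -19.73   0.41] rows 7.0
(0.6465, 0.279, 0.0575) [-0.05  0.01  9.75] rows 3.0
top red 916 rim [array([451.1, 149.8]), array([ 93.6, 111.8]), np.float64(86.7)] all [array([451.1, 149.6]), array([ 94. , 111.8]), np.float64(86.7)]
top blue 1615 rim [array([ 463.9, -217.3]), array([149.9, 112.1]), np.float64(88.0)] all [array([ 463.9, -217.3]), array([149.9, 112.1]), np.float64(88.0)]
scene red 2232 rim [array([446.9, 125.7]), array([148., 110.]), np.float64(84.5)] all [array([446.9, 125.7]), array([148., 110.]), np.float64(84.5)]
scene blue 1655 rim [array([ 463.5, -214.4]), array([151.4, 111.3]), np.float64(88.4)] all [array([ 463.7, -236.8]), array([123.4, 208.9]), np.float64(7.7)]
```

View pics/scene10.png

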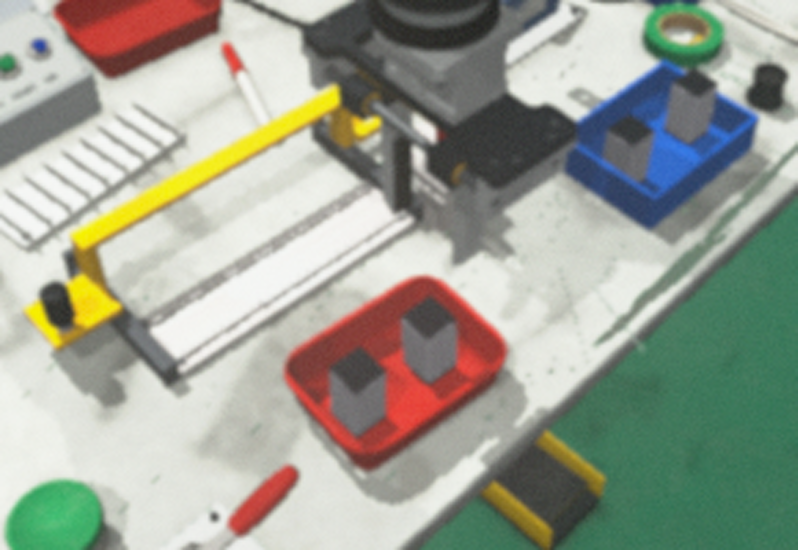

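```bash
python3 -m inch '[2.72,-2.82,0,0,0,0,0.6, 2.72,-2.82,0,0,0,0,0.6, 2.72,-2.82,0,0,0,0,0.6, 2.72,-2.82,0,0,0,0,0.6, 2.72,-2.82,0,0,0,0,0.6, 2.72,-2.82,0,0,0,0,0.6, 2.73,-2.81,0.4,0,0,0,0.6, 0,0,0,0,0,0,0.6, 0,0,3.3,0,0,0,0.6, 0,0,3.3,0,0,0,0.6, 0,0,3.15,0,0,0,0.6, 0,0,0,0,0,0,0.6, 0,0,0,0,0,0,0.15, 0,0,0,0,0,0,0.15, 0,0,0,0,0,0,0.15, 0,0,0,0,0,0,0.15]' 40
python3 -m inch '[-1,0,0,0,0,0,0.15, -1,0,0,0,0,0,0.15, -1,0,0,0,0,0,0.15, -1,0,0,0,0,0,0.15, -1,0,0,0,0,0,0.15, -1,0,0,0,0,0,0.15, -0.5,0,0,0,0,0,0.15, -0.4,0,0,0,0,0,0.15, 0,0,0,0,0,0,0.15, 0,0,0,0,0,0,0.15]'
```

```text
time_s: 45.35
ee_pos: [0.6455, 0.2789, 0.0546]
eef_rot: [-3.141, -0.001, -0.054]
force: [-1.5, -0.3, 2.8]
grip_width: 0.0214
time_s: 46.6
ee_pos: [0.5763, 0.2826, 0.0545]
eef_rot: [-3.141, -0.001, -0.054]
force: [0.6, 0.8, 6.5]
grip_width: 0.0213
```

```bash
python3 -m inch '[-0.15,0,0,0,0,0,0.15, -0.1,0,0,0,0,0,0.15, 0,0,0,0,0,0,0.15]'; python3 -m inch '[-0.1,0,0,0,0,0,0.15, -0.1,0,0,0,0,0,0.15, 0,0,0,0,0,0,0.15]'
```

```text
time_s: 46.98
ee_pos: [0.5761, 0.2827, 0.0546]
eef_rot: [-3.14, -0.006, -0.054]
force: [20.4, 1.9, -3.9]
grip_width: 0.021
time_s: 47.35
ee_pos: [0.5761, 0.2826, 0.0547]
eef_rot: [-3.139, -0.011, -0.055]
force: [37.1, 4.2, -11.1]
grip_width: 0.021
```

```bash
python3 -m inch '[0.35,0,0,0,0,0,0.15, 0,0,0,0,0,0,0.6, 0,0,0,0,0,0,0.6, 0,0,0,0,0,0,0.6, 0,0,-4,0,0,0,0.6, 0,0,-5,0,0,0,0.6, 0,0,-5,0,0,0,0.6, -4,-2,-1,0,0,0,0.6, -4,-2,-1,0,0,0,0.6,-4,-2,-1,0,0,0,0.6,-4,-2,-1,0,0,0,0.6, 0,0,0,0,0,0,0.6, 0,0,0,0,0,0,0.6]'
python3 - <<'E'
from look import *
d(); tr()
im,dd=pic('scene','scene11',(170,180,460,380),2.75); pic('top','top11',(170,170,470,330),2.6)
for c in('top','scene'):
    for n,z in(('keeper_handle',.064),('lock_pin',.07),('tape_roll',0),('grease_tin',0),('riser_1',.036)):
        for r in ctrl.place_of(c,n)[:5]:
            if r['score']>.3: print(c,n,round(r['score'],2),atz(c,r['centre'],z).round(4)[:2])
for c in('top','scene'):
    im,dd=ctrl.camera(c);W=cloud(c,dd);P=W[mk(im,20,35)&box(W,[.55,0,.07],[.72,.22,.088])]; 
    b=np.polyfit(P[:,1],P[:,0],1); print(c,'bar x at .11',np.polyval(b,.11))
E
```

```text
time_s: 48.98
ee_pos: [0.4202, 0.3708, 0.2338]
eef_rot: [3.141, 0.0, -0.054]
force: [0.5, 0.5, -0.3]
grip_width: 0.0566
at [0.4202 0.3708 0.2338] [180.    0.   -3.1] F [ 0.5   0.47 -0.32] w 0.0566 t 48.975
top red 364 rim [array([476.1,  72.9]), array([114.1,  48.5]), np.float64(42.9)] all [array([476.1,  72.9]), array([114.1,  48.5]), np.float64(42.9)]
top blue 1646 rim [array([ 463.4, -217. ]), array([151.1, 110.6]), np.float64(87.6)] all [array([ 463.2, -217.2]), array([150.1, 112.4]), np.float64(88.8)]
scene red 2239 rim [array([446.7, 125.6]), array([148.7, 109.4]), np.float64(85.3)] all [array([446.7, 125.6]), array([148.7, 109.4]), np.float64(85.3)]
scene blue 1153 rim [array([ 425.9, -186. ]), array([170.5,  81.5]), np.float64(53.4)] all [array([ 461.5, -212.6]), array([151.1, 107.9]), np.float64(88.7)]
top keeper_handle 0.89 [0.5816 0.2796]
top lock_pin 0.69 [ 0.5585 -0.0337]
top lock_pin 0.54 [ 0.4547 -0.1628]
top tape_roll 0.68 [ 0.5458 -0.3661]
top riser_1 0.59 [ 0.4647 -0.2691]
top riser_1 0.55 [0.4417 0.0897]
top riser_1 0.51 [ 0.4726 -0.175 ]
scene lock_pin 0.54 [ 0.5547 -0.0395]
scene grease_tin 0.82 [0.5146 0.3668]
scene riser_1 0.75 [ 0.4609 -0.1561]
scene riser_1 0.58 [0.4455 0.1608]
scene riser_1 0.56 [0.4365 0.0948]
scene riser_1 0.4 [ 0.4669 -0.266 ]
top bar x at .11 0.597952573062902
scene bar x at .11 0.5959158621182741
```

View pics/scene11.png

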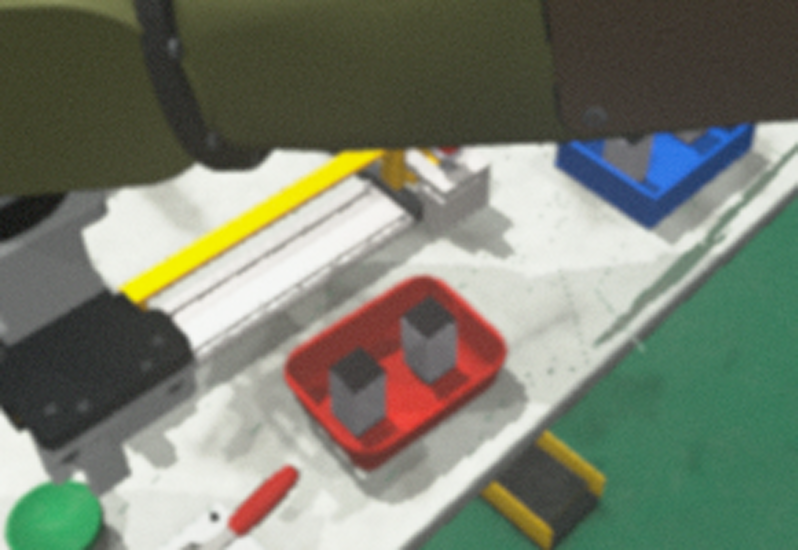

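View pics/top11.png

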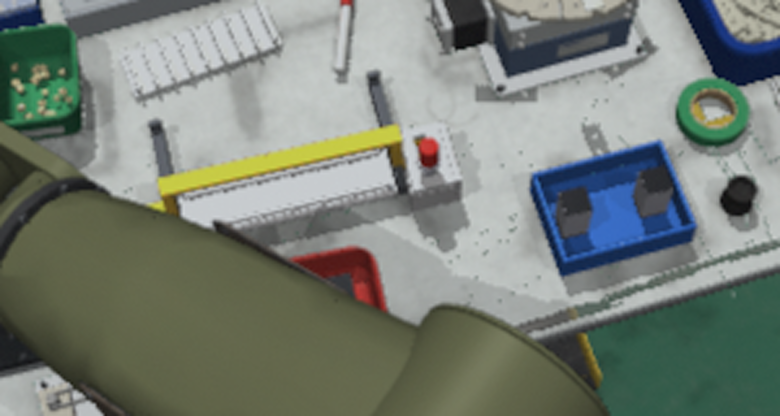

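```bash
python3 -c "
from station import ctrl
print(ctrl.hand_in())"
```

```text
the job is handed in; nothing more can be done
None
```

The job is done and handed in at about 49 s of robot time.

- **Lock pin and keeper:** I drew the red pin and parked it upright in the notch. I then pushed the keeper bar back about 70 mm until I felt its stop. After the rack was empty I pulled it home against its stop.
- **Risers:** there were four. The two at y = 100 and 20 mm weighed about 3.6 and 4.3 N (solid) and are in the blue tray. The two at y = 60 and −20 mm weighed about 1.1 and 1.3 N (hollow) and are in the red tray. Each one was lowered to the tray floor before I let go, and they stand apart from one another.

**Last checks:**
- The bar measures within 0.1 mm of its starting position.
- The pin was upright at the notch, and all four risers were standing in the right trays.
- Both trays were where they started. I never saw a knock to a tray or a slackened grip.
- The tape roll and grease tin were found again within about 9 mm of their first readings, which is normal scatter for the networks. Nothing went near them.

**Limits of those checks:** in the last pictures the arm hid part of each view. The red tray was fully seen only by the scene camera and the blue one only by the top camera. The keeper's end position rests on the force at its stop and the bar fit.

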